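# Bring the older fastener box forward and restock behind it

### The job

Restock this shelf row first-in, first-out: slide the older box, which stands at the back under the upper board, straight forward along the shelf, without lifting or tipping it, until you feel it bear squarely and gently against the steel front stop. Then gently set the new box from the bench upright on the shelf close behind it (a gap of up to a finger's width, about 12 mm), square and in line with it. Leave the neighbouring bins and the jar alone.

Things in the scene. Friction and masses are not known exactly. Their poses are not given: they have to be found in the camera images.
- rack: Fixed wooden shelf bay, slightly turned, its front towards the robot; no back or side walls. Origin: centre of the underside of its deck; x from the shelf's front to its back, y left, z up. Deck 330 x 330 mm, top at z = 20. Two steel posts 20 x 20 at x = 155, y = +-155. The row is the line y = 0.
- board_edge (a point): Middle of the lower front edge of the rack's upper board (rack x = 45, y = 0, z = 245 mm). The board is 18 thick, as wide as the deck, and reaches from here back to rack x = 170. Under each end (rack y = +-155) a bracket 6 wide hangs 18 below it.
- stop: Steel front stop fixed on the deck: upright plate 10 (x) x 70 (y) x 40 mm high. Origin: centre of its underside, on the deck at rack x = -160; axes as the rack's. Its rear face, which a box bears against, is at rack x = -155. It is rigid: meet it slowly.
- old_center (a point): Centre (half-way up) of the older box: grey, lidded, 86 (x) x 62 (y) x 50 mm high with four corner feet; 0.35 to 0.7 kg; drag 1 to 3 N. x to the shelf's back. It starts at the back of the row, slightly turned, under the upper board, which bars a gripper pointing straight down; one tilted about 40 degrees, fingers down and to the back, gets in.
- old_lid (a point): Centre of the recessed floor of the older box's tray-like lid, 15 mm above old_center; axes as the box's. The floor is 78 (x) x 54 (y) mm, open above; round it stands a rim 4 thick and 10 high. Shut fingertips fit in and can draw the box along by the front rim; a hard pull high up tips it.
- new_center (a point): Centre (half-way up) of the new box, same in shape and size as the older one, 0.4 to 0.65 kg. It stands upright on the bench left or right of the rack, its x turned from the world's by up to 0.4 rad. Grasp it from above across its 62 mm width (along its y); it has no front or back.
- bin_left: Bystander: open blue picking bin with bolts, 120 (x) x 65 (y) x 65 mm high, loose on the deck in the next row to the left, about 120 mm from the row's line. Origin: centre of its underside.
- bin_right: Bystander: the same kind of bin in the next row to the right. Origin: centre of its underside.
- jar: Bystander: glass jar with a steel cap, 68 across and 85 mm high, on the bench on the side of the rack away from the new box. Origin: centre of its underside.
Things that resemble listed ones, but are neither listed nor needed, are in the scene too. Leave any purple look-alike of the part that bears new_center alone. Leave any pink look-alike of the part that bears old_center alone.

How it is judged:
On the way:
1. the older box has been slid forward and bears against the front stop (at least 1 N) (x of old_center in the frame of rack below -0.108 m and y of old_center in the frame of rack between -0.02 and 0.02 m and angle between the x axis of old and the x axis of rack, either way round below 0.12 rad and angle between old_center's own z axis and vertical below 0.06 rad and z of old_center in the frame of rack below 0.05 m and contact force between old and stop above 1 N), for 0.1 s.
At the end, for the whole second after the job is handed in: Older box flat on the deck, within 4 mm of the front stop and 20 mm of the row line; new box flat on the deck behind it, gap at most 15 mm, sideways within 15 mm of it; both at rest and turned under 0.12 rad from the rack (x of old_center in the frame of rack below -0.108 m and y of old_center in the frame of rack between -0.02 and 0.02 m and angle between the x axis of each of old, new and the x axis of rack, either way round below 0.12 rad and angle between each of old_center, new_center's own z axis and vertical below 0.06 rad and z of each of old_center, new_center in the frame of rack below 0.05 m and x of new_center in the frame of old_center between 0.084 and 0.101 m and y of new_center in the frame of old_center between -0.015 and 0.015 m and linear speed of each of new, old below 0.01 m/s); the robot touches nothing.
It fails at once if the older box is rammed against the stop (over 30 N) (contact force between old and stop above 30 N).
It fails at once if the older box is lifted off the deck (by 15 mm) (z of old_center in the frame of rack above 0.06 m).
It fails at once if the older box is tipped (over 0.25 rad) (angle between old_center's own z axis and vertical above 0.25 rad).
It fails at once if the new box is dropped or slammed down on the rack (over 60 N) (contact force between new and rack above 60 N).
It fails at once if a neighbouring bin or the jar is moved more than 15 mm (distance of any of bin_left, bin_right, jar from where it was at the start of the episode above 0.015 m).
It also fails if it takes over 61 s, if anything falls off the work surface, if the arm or the gripper's body presses on something with over 40 N, if the wrist force passes 120 N, or if a joint passes its speed limit or range.

### The arm

A 7-joint arm with a two-finger parallel gripper is mounted at the origin on the work surface. World frame = base frame: x ahead of the robot, y to its left, z up, the work surface at z = 0. Lengths are in m, angles in rad, forces in N, time in s.
With the tool pointing down it reaches from about 0.4 to 0.85 m from the base axis. Payload 10.4 kg.
Tool frame: the origin (TCP) lies on the centre line of the jaws, within the pads' length; the fingertips stand 22 mm ahead of it and the grasp point (between the pads) lies 3 mm ahead of it; x points along the fingers, y is the direction in which the jaws open and shut, and the axes are right-handed (so a half turn about x gives the same grasp; the last joint's range is limited). The gripper opens to 87 mm and grips with 3 to 60 N. Pads are 19 mm wide; open, the fingers measure 117 mm over their backs; the gripper's body (75 mm by 190 mm) begins 51 mm behind the grasp point.
Start: joints at [-1.133, 0.332, -0.065, 1.46, 0.022, 1.35, -0.088], TCP at [0.278, 0.56, 0.222] pointing down, gripper open.
Joint ranges: [-2.6, 2.6], [-0.5, 2.12], [-1.47, 1.34], [0.16, 2.42], [-1.27, 4.41], [0.06, 2.06], [-2.6, 2.6]. Speed limits (rad/s): [2.22, 2.22, 2.79, 2.79, 3.14, 3.14, 3.14].

### API

Orientations are given as a unit quaternion [x, y, z, w].
In Python, from bench import * gives the robot as it stands.
- The arm moves only by the tool arm_command, never from a script. Its argument "targets" is one flat list of numbers, 7 for each row, row after row: the turn, a rotation vector about the tool's x, y, z in units of 45 degrees (1.0 is 45 degrees), then the shift along the tool's x, y, z in units of 25 mm (1.0 is 25 mm), then the opening, from 0 (shut) to 1 (fully open). In form: [wx, wy, wz, tx, ty, tz, fingers, wx, wy, wz, tx, ty, tz, fingers, ...]. A call has 1 to 12 rows; each row shifts and turns the pose as measured when the row begins, along the tool's axes as they then stand; what a row does not reach is not made up. A row lasts 1/12 s, in which the tool goes at most 41.7 mm and 7.16 degrees, less where a joint would pass 70% of its speed; a pose out of reach is approached as far as the arm can. A call with a number of a shift or a turn outside -1 to 1 is refused whole. A call with a gripper value outside its range is refused whole. The fingers move at their own pace and stop on an object; "newtons" is the grip in N (left out, the last holds). Time passes only in rows, so rows that do not move let the fingers close. It gives the time, the measured TCP pose, the force and the opening at its end, in the units of the state.
- read_state(): the state, without advancing time (a new reading comes with each control period).
- camera(name): name is "scene" or "top" or "wrist"; returns the picture (400x640x3 uint8, red, green, blue); there is no depth.
- calibration(name): a dict with "camera_matrix" (3x3 intrinsics, pixels), "D" ([k1, k2, p1, p2, k3] as OpenCV has them; the pictures are not rectified), "R" (3x3) and "t" (3): a world point X has camera coordinates R X + t; the wrist camera has in their place "tool_from_camera" (4x4, takes a point from camera to tool coordinates, whose origin is the TCP and whose axes are the tool frame's). Camera axes: x right, y down, z forward; pixel columns grow to the right and rows downward; lengths in m; the calibration is good to about 2 mm. A picture is of the moment at which its call begins: read the wrist's pose just before it. calibration takes no time and is no camera call.
- close_job(): hands the job in, once; it reports no verdict.
The state is a dict: "time": time; "joint_positions": joint angles; "joint_vel": joint speeds; "joint_torque": joint torques, N m; "ee_pos": TCP position; "eef_rot": TCP orientation; "ft_force": force on the tool from outside, world axes, zero at the start; "torque": the same for the moment, N m; "width": finger opening in m.
Only numpy, scipy, OpenCV 4.12 (cv2) and the standard library are available. Lean on these libraries where they do the work, as an engineer would, in place of code of your own. Each camera call takes 0.05 s, during which the arm holds its last target.

## Working session

There is one attempt and no reset: what is moved stays moved. The work goes in short steps, Python scripts to look and compute and a tool call to move; the robot and the scene stay as the last step left them, time stands still between calls to the robot, and variables do not carry over. Pictures are saved under pics/ and viewed, and the job is handed in when it is done.

Besides the shell and the picture viewer there is one more tool, called after "Emit:" as name(argument=value, ...), one argument or row to a line, values as JSON. arm_command: Moves the arm, as the interface text tells. Shifts and turns lie within -1 to 1; 1 stands for 25 mm of shift or 45 degrees of turn. Its arguments: {"type":"object","properties":{"targets":{"type":"array","items":{"type":"number","minimum":-1,"maximum":1}},"newtons":{"type":"number"}},"required":["targets"]}

```bash
mkdir -p pics; ls
python3 - <<'E'
from bench import *
import cv2
s=read_state();print(s)
for n in("scene","top","wrist"):
    im=camera(n);cv2.imwrite(f"pics/{n}0.png",im[:,:,::-1])
    print(n,calibration(n))
E
```

```text
pics
{'time': 0.0, 'joint_positions': array([-1.13259389,  0.33288972, -0.06468866,  1.46094027,  0.02162569,
        1.34989709, -0.08852054]), 'joint_vel': array([ 0.00019176, -0.00021846,  0.00116453, -0.00235409, -0.00029616,
       -0.00079476, -0.00044855]), 'joint_torque': array([ 1.06421478e-03, -6.23270202e+01,  2.52293749e-02, -3.89894521e+01,
       -6.12200168e-02,  3.97442188e-02,  1.28635734e-04]), 'ee_pos': array([0.27776412, 0.55945372, 0.22144328]), 'eef_rot': array([ 0.16098059,  0.68850398, -0.16198388,  0.68833766]), 'ft_force': array([-0.07705151, -0.24300011, -0.08272046]), 'torque': array([-0.02218371,  0.02021934, -0.00598493]), 'width': 0.08694931893719789}
scene {'camera_matrix': array([[408.79987506,   0.        , 319.10319402],
       [  0.        , 408.79987506, 192.77808043],
       [  0.        ,   0.        ,   1.        ]]), 'D': array([-0.09413288,  0.        ,  0.        ,  0.        ,  0.        ]), 'R': array([[ 0.99082885, -0.13490685,  0.00763777],
       [-0.08706853, -0.6806606 , -0.7274065 ],
       [ 0.10333085,  0.72007034, -0.6861643 ]]), 
[... 429 characters left out ...]
,  0.01188897, -0.98775511]]), 't': array([0.00977104, 0.64326585, 1.46124595])}
wrist {'camera_matrix': array([[347.1152876 ,   0.        , 320.54134896],
       [  0.        , 347.1152876 , 198.78977022],
       [  0.        ,   0.        ,   1.        ]]), 'D': array([-0.06802127,  0.        ,  0.        ,  0.        ,  0.        ]), 'tool_from_camera': array([[ 9.02469734e-04, -2.45355192e-01,  9.69432832e-01,
        -1.62324239e-01],
       [ 9.99999402e-01, -3.77408248e-04, -1.02644375e-03,
        -5.25788538e-04],
       [ 6.17715249e-04,  9.69433178e-01,  2.45354704e-01,
        -6.74577018e-02],
       [ 0.00000000e+00,  0.00000000e+00,  0.00000000e+00,
         1.00000000e+00]])}
```

View pics/scene0.png

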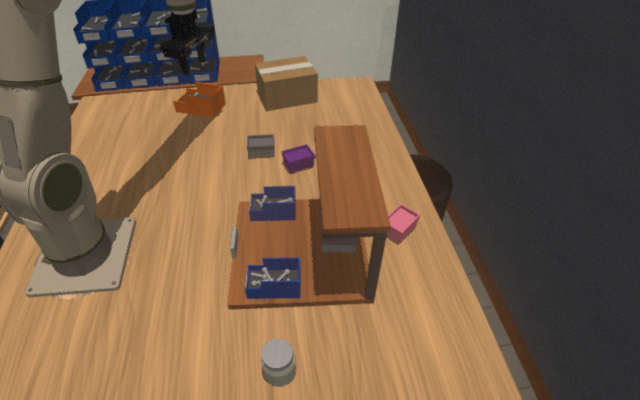

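View pics/top0.png

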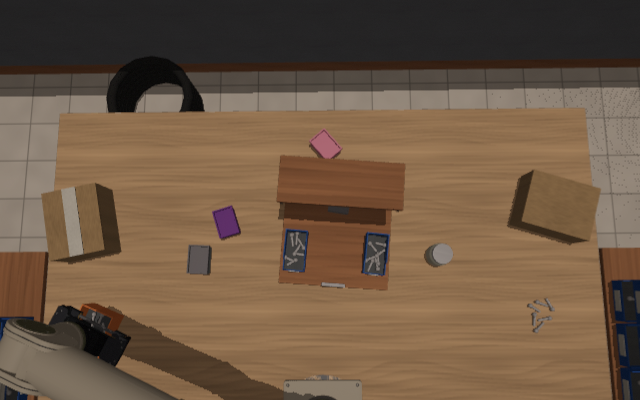

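View pics/wrist0.png

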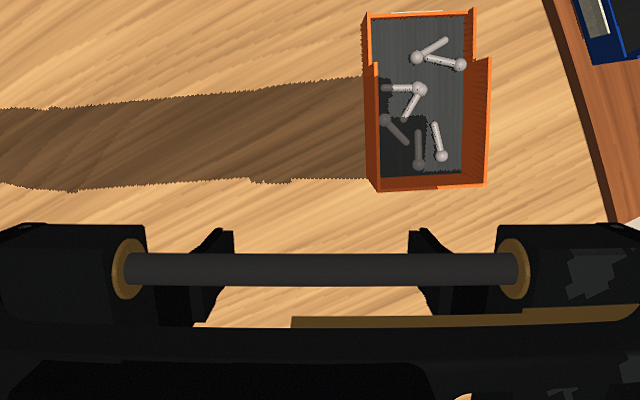

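Candidates: new box is the grey one at top (199,260) / scene (261,146), since the purple one at top (227,222) is the look-alike. The older box is the grey one under the board at top (337,210) / scene (338,243); the pink one at top (325,145) is the look-alike. I'll confirm both in crops.

Run:
```python
import cv2,numpy as np
t=cv2.imread("pics/top0.png");s=cv2.imread("pics/scene0.png")
cv2.imwrite("pics/c1.png",cv2.resize(t[150:300,265:415],None,fx=4,fy=4,interpolation=cv2.INTER_CUBIC))
cv2.imwrite("pics/c2.png",cv2.resize(t[200:280,175:255],None,fx=7,fy=7,interpolation=cv2.INTER_CUBIC))
cv2.imwrite("pics/c3.png",cv2.resize(s[115:310,220:420],None,fx=3,fy=3,interpolation=cv2.INTER_CUBIC))
```

```text
(no output)
```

View pics/c1.png

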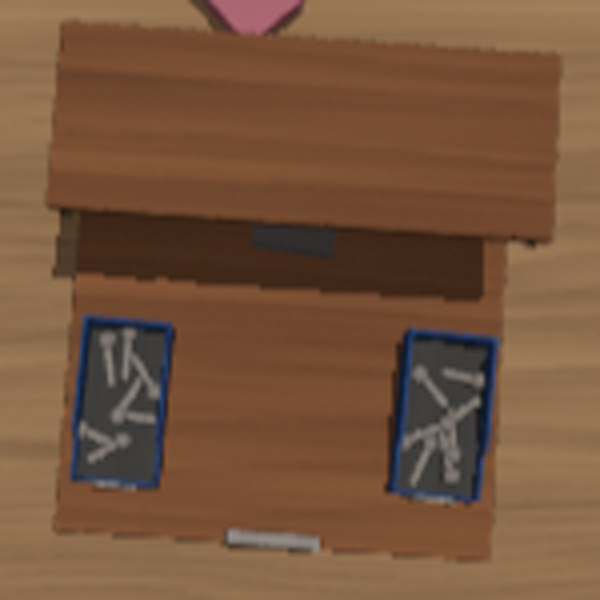

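View pics/c2.png

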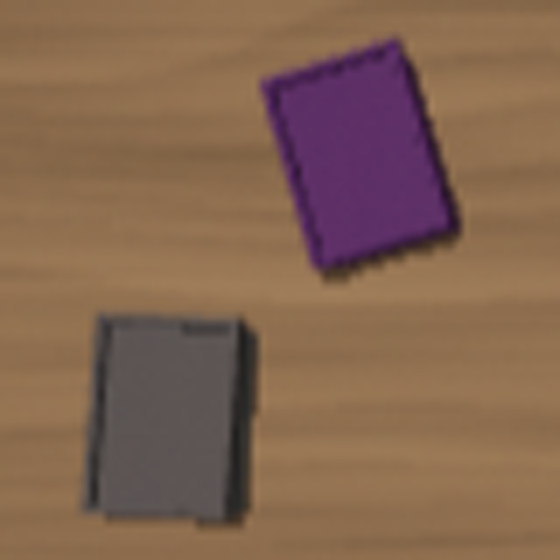

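View pics/c3.png

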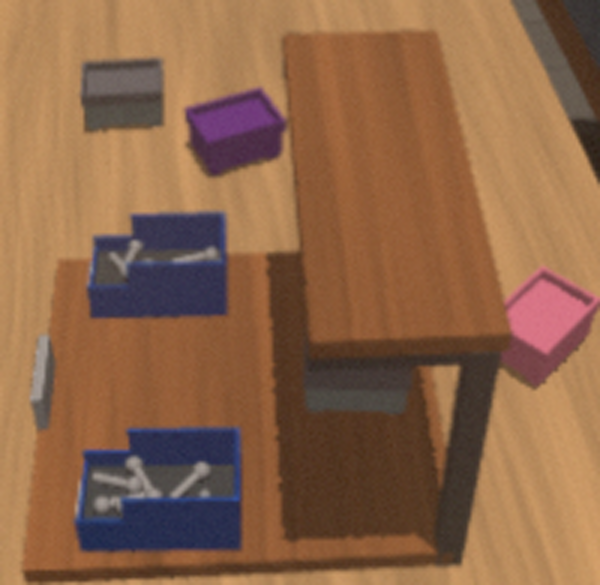

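```bash
cat > h.py <<'E'
import numpy as np,cv2
from scipy.optimize import least_squares
from scipy.spatial.transform import Rotation as Ro
from bench import *
def proj(n,X,s=None):
    c=calibration(n)
    if n=="wrist":
        T=np.eye(4);T[:3,:3]=Ro.from_quat(s['eef_rot']).as_matrix();T[:3,3]=s['ee_pos']
        M=np.linalg.inv(T@c["tool_from_camera"]);R,t=M[:3,:3],M[:3,3]
    else: R,t=c["R"],c["t"]
    return cv2.projectPoints(np.float64(X).reshape(-1,3),cv2.Rodrigues(R)[0],t,c["camera_matrix"],c["D"])[0][:,0]
def ray(n,uv,z,s=None):
    c=calibration(n)
    p=cv2.undistortPoints(np.float64(uv).reshape(-1,1,2),c["camera_matrix"],c["D"])[:,0]
    if n=="wrist":
        T=np.eye(4);T[:3,:3]=Ro.from_quat(s['eef_rot']).as_matrix();T[:3,3]=s['ee_pos']
        M=np.linalg.inv(T@c["tool_from_camera"]);R,t=M[:3,:3],M[:3,3]
    else: R,t=c["R"],c["t"]
    C=-R.T@t; d=np.c_[p,np.ones(len(p))]@R
    return C+d*((z-C[2])/d[:,2])[:,None]
def w(pose,P):
    x,y,a=pose[:3];P=np.float64(P).reshape(-1,3);c,s=np.cos(a),np.sin(a)
    return np.c_[x+c*P[:,0]-s*P[:,1],y+s*P[:,0]+c*P[:,1],P[:,2]]
def fit(obs,x0):  # obs: list (cam, local pts, uv, state)
    f=lambda p:np.concatenate([(proj(n,w(p,P),s)-uv).ravel() for n,P,uv,s in obs])
    r=least_squares(f,x0,loss="soft_l1");return r.x,f(r.x)
E
python3 - <<'E'
from h import *
for n in("scene","top"):
    c=calibration(n);print(-c["R"].T@c["t"])
P=[[-.165,.165,.02],[-.165,-.165,.02],[.170,.165,.263],[.170,-.165,.263],[.045,-.165,.263],[.045,.165,.263],[-.165,.035,.06],[-.165,-.035,.06]]
uv=np.array([[57,530],[490,558],[65,22],[562,57],[553,238],[48,207],[228,529],[320,540]])/4+[265,150]-.4
P2=[[-.165,.165,.02],[.045,.165,.263],[.170,.165,.263],[-.165,-.165,.02]]
uv2=np.array([[58,258],[285,33],[437,33],[30,570]])/3+[220,115]-.4
for obs in([("top",P,uv,None)],[("top",P,uv,None),("scene",P2,uv2,None)]):
    p,r=fit(obs,[.7,0,0]);print(p,r.reshape(-1,2).round(1).tolist())
rack=p
# new box corners top z=.05
uvn=np.array([[100,314],[243,318],[230,520],[84,512]])/7+[175,200]-.4
q=ray("top",uvn,.05);print(q)
print("c",q.mean(0), [np.arctan2(*(q[a]-q[b])[1::-1]) for a,b in((0,3),(1,2))],np.linalg.norm(q[0]-q[1]),np.linalg.norm(q[0]-q[3]))
# old: scene bottom edge left face & front
print(ray("top",np.array([[251,243],[333,258]])/4+[265,150]-.4,.07))
print(ray("scene",np.array([[306,410],[405,411]])/3+[220,115]-.4,.02))
E
```

```text
[ 0.50673637 -0.70343198  0.81781568]
[ 0.40817493 -0.01297332  1.54348666]
[ 0.55406229 -0.04924677 -0.07524069] [[-0.4, -0.3], [0.6, 0.4], [-0.6, -0.9], [0.1, -1.6], [0.4, 0.1], [-0.2, -0.5], [-0.3, 3.1], [0.5, 2.1]]
[ 0.55409075 -0.04884991 -0.07376851] [[-0.5, -0.2], [0.6, 0.3], [-0.9, -0.8], [-0.1, -1.7], [0.2, 0.0], [-0.4, -0.4], [-0.4, 3.1], [0.4, 2.0], [0.4, 0.7], [-0.0, 0.2], [0.9, -1.2], [-1.6, 0.8]]
[[0.51460544 0.39501284 0.05      ]
 [0.51244736 0.33338786 0.05      ]
 [0.42672035 0.33656187 0.05      ]
 [0.43048842 0.39898269 0.05      ]]
c [0.47106539 0.36598631 0.05      ] [np.float64(-0.04715935299819428), np.float64(-0.037007721894467806)] 0.06166276396511686 0.08421065026207593
[[ 0.61187257 -0.0218025   0.07      ]
 [ 0.60009229 -0.08277848  0.07      ]]
[[ 0.60455936 -0.07592248  0.02      ]
 [ 0.68542201 -0.08762092  0.02      ]]
```

The crops confirm it: a grey tray-lidded box under the board and a grey one on the left of the bench, with purple and pink look-alikes near them. Next, work out the tool axes and the move to a view point in front of the shelf.

```bash
cat >> h.py <<'E'
RACK=np.array([.5541,-.0490,-.0745])
def goalR(tilt,yaw,flip=1):
    # tool x = down tilted by tilt toward direction yaw ; tool y horizontal, perpendicular; z
    x=np.array([np.sin(tilt)*np.cos(yaw),np.sin(tilt)*np.sin(yaw),-np.cos(tilt)])
    y=flip*np.array([-np.sin(yaw),np.cos(yaw),0])
    return np.c_[x,y,np.cross(x,y)]
def delta(pos,R,s=None):
    s=s or read_state();A=Ro.from_quat(s['eef_rot']).as_matrix()
    rv=Ro.from_matrix(A.T@R).as_rotvec()
    print("rot units",(rv/np.pi*4).round(3),"rows",np.degrees(np.linalg.norm(rv))/7.16)
    d=np.array(pos)-s['ee_pos'];print("shift now-frame units",(A.T@d/.025).round(2)," goal-frame units",(R.T@d/.025).round(2), "pos",s['ee_pos'].round(4),"f",s['ft_force'].round(2),s['width'].round(4),"t",round(s['time'],2))
E
python3 - <<'E'
from h import *
s=read_state();print(Ro.from_quat(s['eef_rot']).as_matrix().round(3))
P=[[-.165,.165,.02],[-.165,-.165,.02],[.170,.165,.263],[.170,-.165,.263],[.045,-.165,.263],[.045,.165,.263],[-.155,.035,.06],[-.155,-.035,.06]]
uv=np.array([[57,530],[490,558],[65,22],[562,57],[553,238],[48,207],[228,529],[320,540]])/4+[265,150]-.4
P2=[[-.165,.165,.02],[.045,.165,.263],[.170,.165,.263],[-.165,-.165,.02]]
uv2=np.array([[58,258],[285,33],[437,33],[30,570]])/3+[220,115]-.4
p,r=fit([("top",P,uv,None),("scene",P2,uv2,None)],[.7,0,0]);print(p,r.reshape(-1,2).round(1).tolist())
pos=w(p,[[-.12,0,.26]])[0];print(pos)
for f in(1,-1): delta(pos,goalR(np.radians(40),p[2],f))
for n in[(.57,-.05)]:pass
E
```

```text
[[-0.     0.445  0.896]
 [-0.001  0.896 -0.445]
 [-1.    -0.001  0.   ]]
[ 0.55297527 -0.04876648 -0.07601457] [[-0.6, 0.1], [0.4, 0.8], [-0.7, -0.5], [0.0, -1.2], [0.2, 0.6], [-0.4, -0.2], [-0.3, 0.1], [0.5, -1.0], [0.1, 0.6], [-0.3, 0.2], [0.6, -1.1], [-2.2, 0.7]]
[ 0.4333218  -0.03965352  0.26      ]
rot units [-0.469 -0.878  0.172] rows 6.3492919005981925Traceback (most recent call last):
  File "<stdin>", line 9, in <module>
  File "h.py", line 37, in delta
    d=np.array(pos)-s['ee_pos'];print("shift now-frame units",(A.T@d/.025).round(2)," goal-frame units",(R.T@d/.025).round(2), "pos",s['ee_pos'].round(4),"f",s['ft_force'].round(2),s['width'].round(4),"t",round(s['time'],2))
                                                                                                                                                                                     ^^^^^^^^^^^^^^^^
AttributeError: 'float' object has no attribute 'round'
```

```bash
sed -i "s/s\['width'\].round(4)/round(float(s['width']),4)/; s/RACK=.*/RACK=np.array([.5530,-.0488,-.076])/" h.py
```

Emit:
arm_command(
  targets=[0, 0, 0, -0.8, 0, 0, 0, 0, 0, 0, -0.8, -0.5, 0.4, 0, 0, 0, 0, 0, -0.95, 0.82, 0, 0, 0, 0, 0, -0.95, 0.82, 0, 0, 0, 0, 0, -0.95, 0.82, 0, 0, 0, 0, 0, -0.95, 0.82, 0, 0, 0, 0, 0, -0.95, 0.82, 0, 0, 0, 0, 0, -0.95, 0.82, 0, 0, 0, 0, 0, -0.95, 0.82, 0, 0, 0, 0, 0, -0.95, 0.82, 0, 0, 0, 0, 0, -0.95, 0.82, 0, 0, 0, 0, 0, -0.95, 0.82, 0],
  newtons=10,
)

```text
time: 1.15
ee_pos: [0.3576, 0.2306, 0.259]
eef_rot: [0.155, 0.691, -0.16, 0.687]
ft_force: [1.3, -0.4, 0.9]
width: 0.0149
```

Emit:
arm_command(
  targets=[0, 0, 0, 0, -0.95, 0.82, 0, 0, 0, 0, 0, -0.95, 0.82, 0, 0, 0, 0, 0, -0.95, 0.82, 0, 0, 0, 0, 0, -0.95, 0.82, 0, -0.067, -0.125, 0.025, 0, 0, 0, 0, -0.067, -0.125, 0.025, 0, 0, 0, 0, -0.067, -0.125, 0.025, 0, 0, 0, 0, -0.067, -0.125, 0.025, 0, 0, 0, 0, -0.067, -0.125, 0.025, 0, 0, 0, 0, -0.067, -0.125, 0.025, 0, 0, 0, 0, -0.067, -0.125, 0.025, 0, 0, 0, 0],
)

```text
time: 2.07
ee_pos: [0.4106, 0.1084, 0.2548]
eef_rot: [0.048, 0.491, -0.065, 0.868]
ft_force: [0.6, 0.1, 1.0]
width: 0.0003
```

Run:
```python
from h import *
s=read_state()
im=camera("wrist");cv2.imwrite("pics/w1.png",im[:,:,::-1])
np.save("s1.npy",s,allow_pickle=True)
print(s['time'],s['ee_pos'],s['joint_positions'])
delta(w(RACK,[[-.12,0,.26]])[0],goalR(np.radians(40),RACK[2]))
```

```text
2.0667 [0.4105686  0.10840012 0.25480853] [-0.32670852 -0.49954227 -0.25464996  2.25970963  0.26785778  0.96263092
  0.72012533]
rot units [-0.097 -0.197  0.047] rows 1.4098730528044388
shift now-frame units [ 0.61 -5.68  1.77]  goal-frame units [ 0.64 -5.82  1.23] pos [0.4106 0.1079 0.2523] f [-1.42  2.32 -2.66] 0.0004 t 2.12
```

View pics/w1.png

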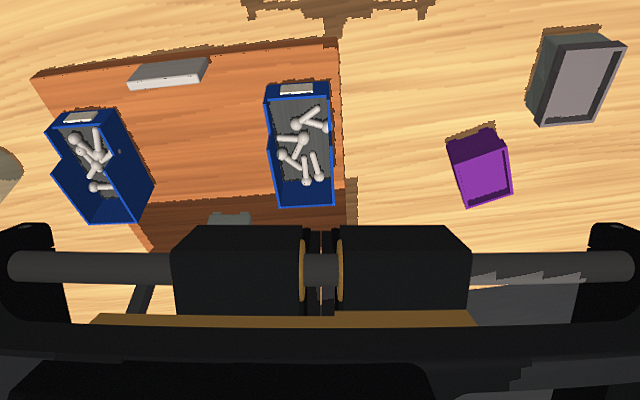

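Run:
```python
from h import *
delta(w(RACK,[[0,0,.18]])[0],goalR(np.radians(40),RACK[2]))
```

```text
rot units [-0.097 -0.197  0.047] rows 1.4098730528044388
shift now-frame units [ 5.83 -5.33  4.21]  goal-frame units [ 6.17 -5.82  2.85] pos [0.4106 0.1079 0.2523] f [-1.42  2.32 -2.66] 0.0004 t 2.12
```

Emit:
arm_command(
  targets=[0, 0, 0, 0.3, -0.8, 0.8, 0, -0.02, -0.03, 0.01, 0.8, -0.8, 0.5, 0, -0.02, -0.03, 0.01, 0.8, -0.8, 0.5, 0, -0.02, -0.03, 0.01, 0.8, -0.8, 0.5, 0, -0.02, -0.03, 0.01, 0.8, -0.8, 0.4, 0, -0.02, -0.03, 0.01, 0.8, -0.8, 0.4, 0, -0.01, -0.03, 0.01, 0.8, -0.7, 0.3, 0, 0, 0, 0, 0, 0, 0, 0],
)

```text
time: 2.78
ee_pos: [0.5382, -0.0583, 0.1911]
eef_rot: [0.014, 0.427, -0.031, 0.904]
ft_force: [-0.8, 0.3, -0.8]
width: 0.0007
```

Run:
```python
from h import *
s=read_state();print(s['joint_positions'].round(3))
delta(w(RACK,[[0,0,.18]])[0],goalR(np.radians(40),RACK[2]))
```

```text
[-0.296 -0.302  0.251  2.335  0.33   0.432  1.22 ]
rot units [ 0.008 -0.013 -0.005] rows 0.10241966377717718
shift now-frame units [0.7  0.42 0.15]  goal-frame units [0.7  0.42 0.14] pos [ 0.5382 -0.0583  0.1911] f [-0.83  0.26 -0.84] 0.0007 t 2.78
```

Run:
```python
from h import *
import pickle
s=read_state()
im=camera("wrist");cv2.imwrite("pics/w2.png",im[:,:,::-1]);pickle.dump(s,open("s2.pkl","wb"))
g=np.clip(im[:,:,::-1].astype(float)*2,0,255).astype(np.uint8)
cv2.imwrite("pics/w2c.png",cv2.resize(g[60:260,170:450],None,fx=2.8,fy=2.8,interpolation=cv2.INTER_CUBIC))
```

```text
(no output)
```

View pics/w2.png

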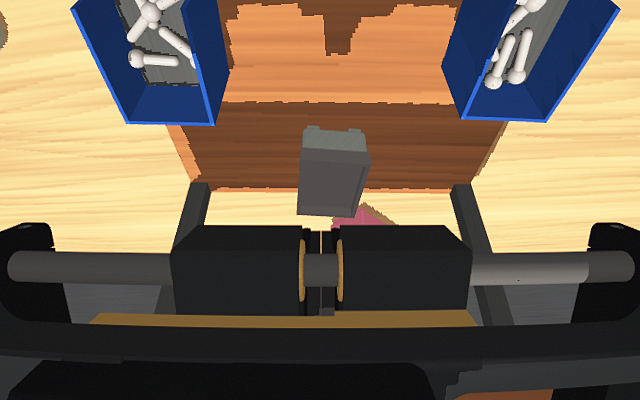

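View pics/w2c.png

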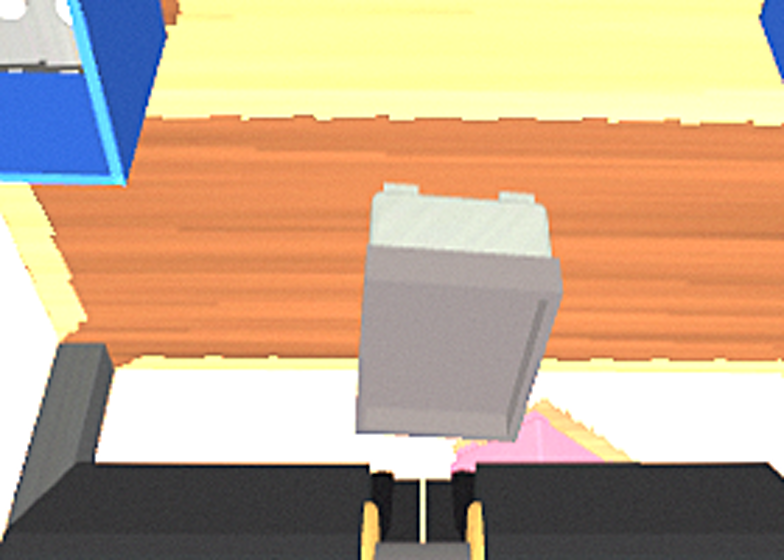

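Run:
```python
from h import *
import pickle
s=pickle.load(open("s2.pkl","rb"))
P=[[-.043,-.031,.07],[-.043,.031,.07],[.043,-.031,.07],[.043,.031,.07]]
uv=np.array([[370,245],[562,262],[357,432],[517,440]])/2.8+[170,60]-.3
p,r=fit([("wrist",P,uv,s)],[.64,-.06,-.15]);print("old",p,r.round(1))
print("prior s",s['ee_pos'])
# rack check: deck back corners & post
c,sn=np.cos(RACK[2]),np.sin(RACK[2]);d=p[:2]-RACK[:2]
print("in rack",c*d[0]+sn*d[1],-sn*d[0]+c*d[1],p[2]-RACK[2])
print("proj deck back-corners",proj("wrist",w(RACK,[[.165,.165,.02],[.165,-.165,.02],[.045,0,.245]]),s))
print("stop top pic old bottom front",proj("scene",w(p,[[-.043,-.031,.02],[.043,-.031,.02]])))
```

```text
old [ 0.63603123 -0.05591452 -0.16824535] [-1.7  1.9  3.1  1.1 -1.4 -5.9  1.  -5.3]
prior s [ 0.53823214 -0.05830475  0.19105392]
in rack 0.08333173072592412 -0.00078968547093682 -0.09224534650454945
proj deck back-corners [[463.19393456 194.74325848]
 [193.39498169 193.44772788]
 [339.50024322 385.15969439]]
stop top pic old bottom front [[315.31510322 252.99258037]
 [350.22485498 254.03495024]]
```

Run:
```python
from h import *
import pickle
s=read_state();print(s['ee_pos'],s['joint_vel'].round(3),Ro.from_quat(s['eef_rot']).as_rotvec())
s2=pickle.load(open("s2.pkl","rb"));print(s2['ee_pos'],s2['joint_vel'].round(3),Ro.from_quat(s2['eef_rot']).as_rotvec())
im=camera("wrist");s3=read_state();pickle.dump(s,open("s3.pkl","wb"));print(s3['ee_pos'])
cv2.imwrite("pics/w3.png",im[:,:,::-1])
g=im[:,:,::-1].copy()
for p in proj("wrist",w(RACK,[[.165,.165,.02],[.165,-.165,.02],[.145,.145,.02],[.145,-.145,.02],[.145,.165,.02],[.145,-.165,.02]]),s): cv2.circle(g,(int(round(p[0])),int(round(p[1]))),1,(0,255,0),-1)
cv2.imwrite("pics/w3c.png",cv2.resize(g[90:240,160:480],None,fx=2.5,fy=2.5,interpolation=cv2.INTER_CUBIC))
```

```text
[ 0.53780679 -0.05668318  0.19181839] [ 0.002 -0.04  -0.09  -0.009  0.005  0.049 -0.057] [ 0.03013516  0.88362184 -0.06369779]
[ 0.53823214 -0.05830475  0.19105392] [-0.004 -0.023 -0.048 -0.014 -0.001  0.094 -0.06 ] [ 0.02989592  0.88284532 -0.06441192]
[ 0.53791435 -0.05502045  0.19287341]
```

View pics/w3c.png

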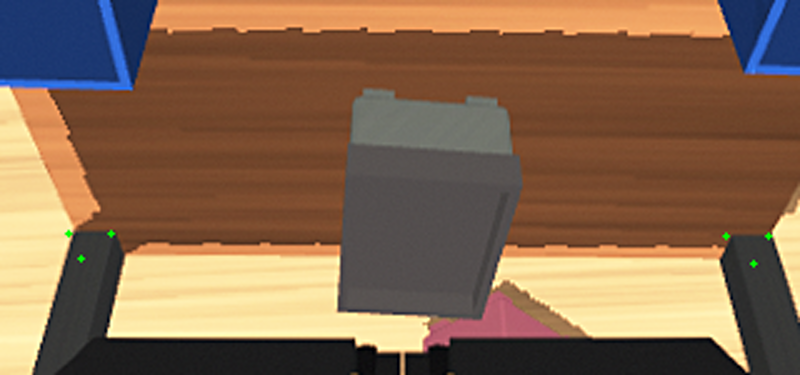

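Run:
```python
from h import *
import pickle
s=pickle.load(open("s3.pkl","rb"))
P=[[-.043,-.031,.07],[-.043,.031,.07],[.043,-.031,.07],[.043,.031,.07]]
uv=np.array([[350,144],[521,158],[338,311],[484,319]])/2.5+[160,90]-.3
def inr(p):
    c,sn=np.cos(RACK[2]),np.sin(RACK[2]);d=p[:2]-RACK[:2]
    return (c*d[0]+sn*d[1],-sn*d[0]+c*d[1],p[2]-RACK[2])
for z in(0.07,.06,.08,.09):
    Q=np.array(P);Q[:,2]=z
    p,r=fit([("wrist",Q,uv,s)],[.64,-.06,-.15]);print(z,"old",p,r.round(1),inr(p))
q=ray("wrist",uv,.07,s);print(q,[np.linalg.norm(q[a]-q[b]) for a,b in((0,1),(2,3),(0,2),(1,3))])
f=ray("wrist",np.array([[363,90],[496,96]])/2.5+[160,90]-.3,.02,s);print(f,np.linalg.norm(f[0]-f[1]))
```

```text
0.07 old [ 0.63581661 -0.05598862 -0.16356707] [-1.8  1.7  3.   1.1 -0.6 -6.2  0.5 -6.2] (np.float64(0.08312335602908014), np.float64(-0.0008798652660226393), np.float64(-0.08756706892791725))
0.06 old [ 0.64573639 -0.05657736 -0.16225373] [-0.7  1.6  0.8  0.6  0.5 -8.5 -0.6 -8.6] (np.float64(0.09305920388262828), np.float64(-0.000713729815300765), np.float64(-0.08625373047562161))
0.08 old [ 0.62557929 -0.05515543 -0.17216819] [-2.4  1.3  6.1  1.5 -1.9 -4.   1.6 -3.6] (np.float64(0.07285233056055238), np.float64(-0.0008263694160862249), np.float64(-0.09616819355747032))
0.09 old [ 0.61499299 -0.05430816 -0.17428879] [-3.4  0.8  9.3  1.4 -3.1 -1.7  3.1 -1.1] (np.float64(0.062232261448638075), np.float64(-0.0007853290634727795), np.float64(-0.09828878928240857))
[[ 0.58649335 -0.07782831  0.07      ]
 [ 0.59697678 -0.02101207  0.07      ]
 [ 0.68457571 -0.09444535  0.07      ]
 [ 0.69493904 -0.03282822  0.07      ]] [np.float64(0.05777531687204675), np.float64(0.06248255193798076), np.float64(0.09948002447098447), np.float64(0.09867231226414841)]
[[ 0.60747793 -0.07710569  0.02      ]
 [ 0.61400195 -0.02587986  0.02      ]] 0.051639594010420044
```

Run:
```python
import cv2,numpy as np
im=cv2.imread("pics/w3.png")[120:222,288:376]
cv2.imwrite("pics/w3d.png",cv2.resize(np.clip(im*2.2,0,255).astype(np.uint8),None,fx=6,fy=5.8,interpolation=cv2.INTER_CUBIC))
```

```text
(no output)
```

View pics/w3d.png

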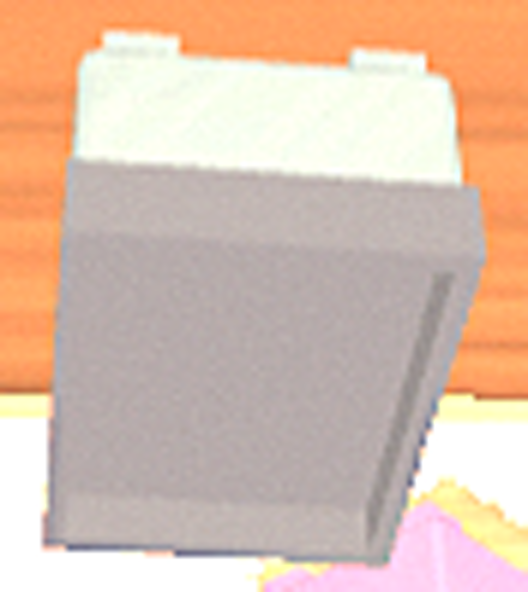

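Run:
```python
from h import *
import pickle
s=pickle.load(open("s3.pkl","rb"))
P=[[-.043,-.031,.07],[-.043,.031,.07],[.043,-.031,.07],[.043,.031,.07]]
k=np.array([6,5.8])
uv=np.array([[62,222],[486,252],[45,545],[385,563]])/k+[288,120]-.4
def inr(p):
    c,sn=np.cos(RACK[2]),np.sin(RACK[2]);d=p[:2]-RACK[:2]
    return (c*d[0]+sn*d[1],-sn*d[0]+c*d[1],p[2]-RACK[2])
p,r=fit([("wrist",P,uv,s)],[.64,-.06,-.15]);print("old",p,r.round(1),inr(p))
q=ray("wrist",uv,.07,s);print(q,[np.linalg.norm(q[a]-q[b]) for a,b in((0,1),(2,3),(0,2),(1,3))])
f=ray("wrist",np.array([[103,34],[428,52]])/k+[288,120]-.4,.02,s);print(f)
print(w(p,[[-.043,-.031,.02],[-.043,.031,.02]]))
print("scene",proj("scene",w(p,[[-.043,-.031,.02],[.043,-.031,.02]])))
```

```text
old [ 0.64667595 -0.05743957 -0.16495169] [-0.1  0.1  0.3 -0.3 -0.9  0.3  0.5  0.3] (np.float64(0.09406151675971633), np.float64(-0.0015021081307205518), np.float64(-0.08895169265227666))
[[ 0.59905338 -0.08082068  0.07      ]
 [ 0.60973811 -0.02007013  0.07      ]
 [ 0.68358763 -0.09410534  0.07      ]
 [ 0.69359885 -0.03447322  0.07      ]] [np.float64(0.06168299552036254), np.float64(0.06046664437944415), np.float64(0.08557173012260641), np.float64(0.08508861347144438)]
[[ 0.60716864 -0.07720243  0.02      ]
 [ 0.61465641 -0.0250604   0.02      ]]
[[ 0.59916927 -0.08095798  0.02      ]
 [ 0.60934996 -0.01979955  0.02      ]]
scene [[319.71831168 253.08451724]
 [354.62636471 254.0252948 ]]
```

Run:
```python
from h import *
R=goalR(np.radians(40),RACK[2])
delta(w(RACK,[[.034,0,.124]])[0],R)
delta(w(RACK,[[.066,0,.086]])[0],R)
```

```text
rot units [ 0.009 -0.013 -0.008] rows 0.11230670209004552
shift now-frame units [ 3.36  0.27 -0.25]  goal-frame units [ 3.36  0.29 -0.28] pos [ 0.5379 -0.055   0.1929] f [-0.35  1.14  0.41] 0.0006 t 2.88
rot units [ 0.009 -0.013 -0.008] rows 0.11230670209004552
shift now-frame units [ 5.35  0.26 -0.22]  goal-frame units [ 5.35  0.29 -0.28] pos [ 0.5379 -0.055   0.1929] f [-0.35  1.14  0.41] 0.0006 t 2.88
```

Emit:
arm_command(
  targets=[0.009, -0.013, -0.008, 0.6, 0.15, -0.1, 0, 0, 0, 0, 0.7, 0.1, -0.1, 0, 0, 0, 0, 0.7, 0, -0.05, 0, 0, 0, 0, 0.7, 0, 0, 0, 0, 0, 0, 0.4, 0, 0, 0, 0, 0, 0, 0, 0, 0, 0],
)

```text
time: 3.38
ee_pos: [0.5857, -0.0444, 0.1316]
eef_rot: [0.017, 0.422, -0.031, 0.906]
ft_force: [-0.5, 0.0, -0.6]
width: 0.0005
```

Run:
```python
from h import *
R=goalR(np.radians(40),RACK[2])
delta(w(RACK,[[.034,0,.124]])[0],R)
delta(w(RACK,[[.066,0,.086]])[0],R)
```

```text
rot units [ 0.002  0.001 -0.008] rows 0.053686932378587494
shift now-frame units [ 0.28 -0.28 -0.14]  goal-frame units [ 0.28 -0.27 -0.14] pos [ 0.5857 -0.0444  0.1316] f [-0.49  0.01 -0.58] 0.0005 t 3.38
rot units [ 0.002  0.001 -0.008] rows 0.053686932378587494
shift now-frame units [ 2.26 -0.29 -0.14]  goal-frame units [ 2.26 -0.27 -0.14] pos [ 0.5857 -0.0444  0.1316] f [-0.49  0.01 -0.58] 0.0005 t 3.38
```

Emit:
arm_command(
  targets=[0, 0, 0, 0.5, -0.2, -0.1, 0, 0, 0, -0.006, 0.5, -0.15, -0.1, 0, 0, 0, 0, 0.5, -0.1, 0, 0, 0, 0, 0, 0.3, 0, 0, 0, 0, 0, 0, 0, 0, 0, 0],
)

```text
time: 3.8
ee_pos: [0.6113, -0.0522, 0.0969]
eef_rot: [0.015, 0.422, -0.031, 0.906]
ft_force: [-0.2, 0.1, 0.2]
width: 0.0006
```

Run:
```python
from h import *
R=goalR(np.radians(40),RACK[2])
delta(w(RACK,[[.066,0,.086]])[0],R)
import pickle
s=read_state();im=camera("wrist")
cv2.imwrite("pics/w4.png",im[:,:,::-1])
```

```text
rot units [ 0.005  0.002 -0.008] rows 0.05954522090739316
shift now-frame units [ 0.53 -0.05 -0.05]  goal-frame units [ 0.53 -0.04 -0.05] pos [ 0.6113 -0.0522  0.0969] f [-0.16  0.12  0.15] 0.0006 t 3.8
```

View pics/w4.png

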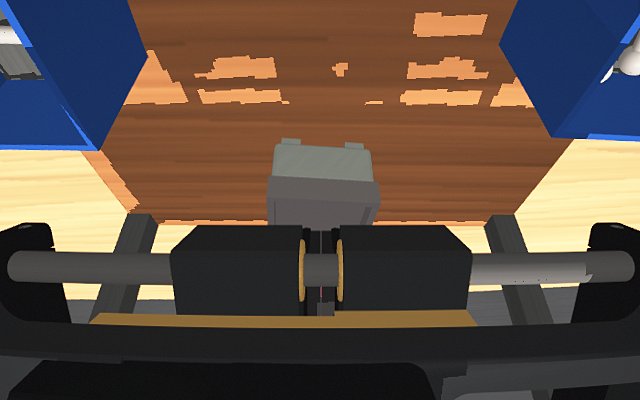

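The wrist view shows the box's front at (320,170), centred ahead of the shut fingers. I'll go the last 13 mm, watching the force.

Emit:
arm_command(
  targets=[0, 0, -0.004, 0.25, -0.05, -0.05, 0, 0, 0, 0, 0.2, 0, 0, 0, 0, 0, 0, 0.15, 0, 0, 0, 0, 0, 0, 0, 0, 0, 0],
)

```text
time: 4.18
ee_pos: [0.6204, -0.0522, 0.0881]
eef_rot: [0.015, 0.42, -0.031, 0.907]
ft_force: [-0.1, -0.3, -0.5]
width: 0.0002
```

Run:
```python
from h import *
R=goalR(np.radians(40),RACK[2])
delta(w(RACK,[[.066,0,.086]])[0],R)
im=camera("scene")
cv2.imwrite("pics/sc2.png",cv2.resize(im[150:320,210:410,::-1],None,fx=3.5,fy=3.5,interpolation=cv2.INTER_CUBIC))
```

```text
rot units [ 0.005  0.006 -0.006] rows 0.06473099662792643
shift now-frame units [ 0.02 -0.07 -0.1 ]  goal-frame units [ 0.03 -0.07 -0.1 ] pos [ 0.6204 -0.0522  0.0881] f [-0.12 -0.26 -0.52] 0.0002 t 4.18
```

View pics/sc2.png

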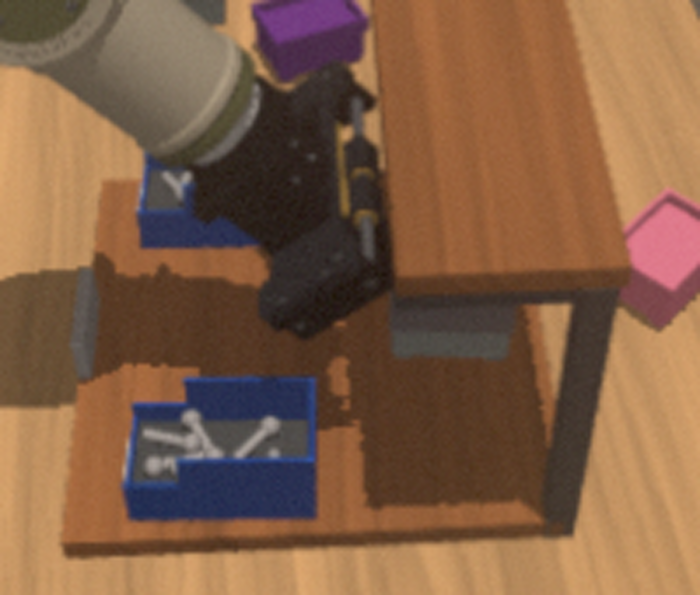

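Emit:
arm_command(
  targets=[0, 0, 0, 0.08, 0, -0.06, 0, 0, 0, 0, -0.13, 0, -0.15, 0, 0, 0, 0, -0.13, 0, -0.15, 0, 0, 0, 0, -0.13, 0, -0.15, 0],
)

```text
time: 4.57
ee_pos: [0.6052, -0.0515, 0.0866]
eef_rot: [0.016, 0.42, -0.032, 0.907]
ft_force: [-0.4, -0.3, 0.5]
width: 0.0004
```

Emit:
arm_command(
  targets=[0, 0, 0, -0.13, 0, -0.15, 0, 0, 0, 0, -0.13, 0, -0.15, 0, 0, 0, 0, -0.13, 0, -0.15, 0, 0, 0, 0, -0.13, 0, -0.15, 0],
)

```text
time: 4.9
ee_pos: [0.5825, -0.0502, 0.0867]
eef_rot: [0.016, 0.42, -0.032, 0.907]
ft_force: [-1.1, -0.9, 0.1]
width: 0.0007
```

Run:
```python
from h import *
R=goalR(np.radians(40),RACK[2])
delta(w(RACK,[[.046,0,.086]])[0],R)
im=camera("scene")
cv2.imwrite("pics/sc3.png",cv2.resize(im[150:320,210:410,::-1],None,fx=3.5,fy=3.5,interpolation=cv2.INTER_CUBIC))
```

```text
rot units [ 0.002  0.007 -0.006] rows 0.057846396790994695
shift now-frame units [ 0.45 -0.04  0.48]  goal-frame units [ 0.44 -0.03  0.49] pos [ 0.5825 -0.0502  0.0867] f [-1.12 -0.86  0.08] 0.0007 t 4.9
```

View pics/sc3.png

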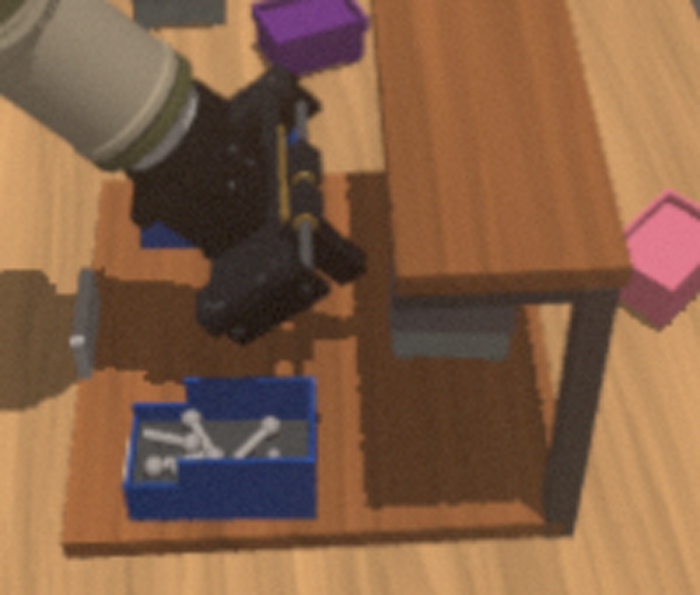

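The scene view shows the fingertips left the tray with the box unmoved, so they rode over the rim. I'll go back in and lower them until I feel the lid floor.

Emit:
arm_command(
  targets=[0, 0, 0, -0.3, 0, 0.25, 0, 0, 0, 0, 0.25, 0, 0.3, 0, 0, 0, 0, 0.25, 0, 0.3, 0, 0, 0, 0, 0.25, 0, 0.3, 0, 0, 0, 0, 0.25, 0, 0.3, 0, 0, 0, 0, 0.1, 0, 0.1, 0, 0, 0, 0, 0, 0, 0, 0],
)

```text
time: 5.53
ee_pos: [0.6233, -0.0527, 0.0967]
eef_rot: [0.017, 0.42, -0.031, 0.907]
ft_force: [0.0, -0.3, -0.4]
width: 0.0002
```

Emit:
arm_command(
  targets=[0, 0, 0, 0.1, 0, -0.08, 0, 0, 0, 0, 0.1, 0, -0.08, 0, 0, 0, 0, 0.1, 0, -0.08, 0],
)

```text
time: 5.78
ee_pos: [0.6227, -0.0531, 0.0867]
eef_rot: [0.017, 0.42, -0.032, 0.907]
ft_force: [-1.0, 0.4, 0.3]
width: 0.0007
```

Run:
```python
from h import *
R=goalR(np.radians(40),RACK[2])
delta(w(RACK,[[.066,0,.086]])[0],R)
```

```text
rot units [-0.     0.006 -0.008] rows 0.0626163660466866
shift now-frame units [-0.08 -0.04 -0.14]  goal-frame units [-0.08 -0.04 -0.14] pos [ 0.6227 -0.0531  0.0867] f [-1.01  0.41  0.32] 0.0007 t 5.78
```

Emit:
arm_command(
  targets=[0, 0, 0, 0.06, 0, -0.05, 0, 0, 0, 0, 0.06, 0, -0.05, 0, 0, 0, 0, 0, 0, 0, 0],
)

```text
time: 6.03
ee_pos: [0.6211, -0.0527, 0.0807]
eef_rot: [0.017, 0.421, -0.031, 0.906]
ft_force: [0.3, -0.0, 0.8]
width: 0.0002
```

Emit:
arm_command(
  targets=[0, 0, 0, 0.06, 0, -0.05, 0, 0, 0, 0, 0, 0, 0, 0],
)

```text
time: 6.2
ee_pos: [0.6208, -0.0523, 0.0783]
eef_rot: [0.017, 0.421, -0.031, 0.906]
ft_force: [-0.4, 0.4, -0.6]
width: 0.0003
```

Emit:
arm_command(
  targets=[0, 0, 0, 0.06, 0, -0.05, 0, 0, 0, 0, 0, 0, 0, 0],
)

```text
time: 6.37
ee_pos: [0.6208, -0.0522, 0.0764]
eef_rot: [0.017, 0.422, -0.031, 0.906]
ft_force: [-0.5, 0.3, 0.2]
width: 0.0004
```

Run:
```python
from h import *
s=read_state();im=camera("wrist")
cv2.imwrite("pics/w5.png",im[:,:,::-1]);print(s['ft_force'],s['ee_pos'])
im=camera("scene")
cv2.imwrite("pics/sc4.png",cv2.resize(im[150:320,210:410,::-1],None,fx=3.5,fy=3.5,interpolation=cv2.INTER_CUBIC))
```

```text
[-0.465883    0.30469301  0.2433664 ] [ 0.62077283 -0.05219553  0.07636833]
```

View pics/w5.png

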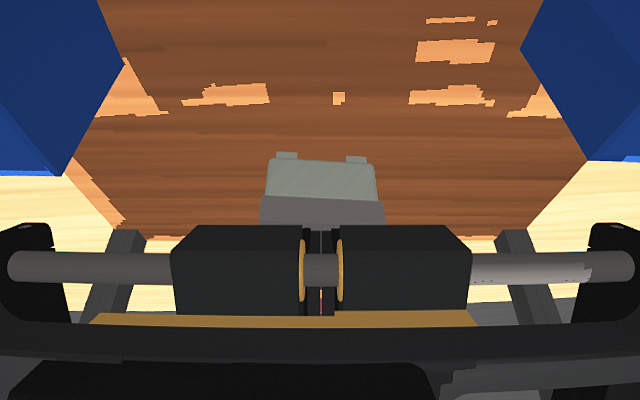

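View pics/sc4.png

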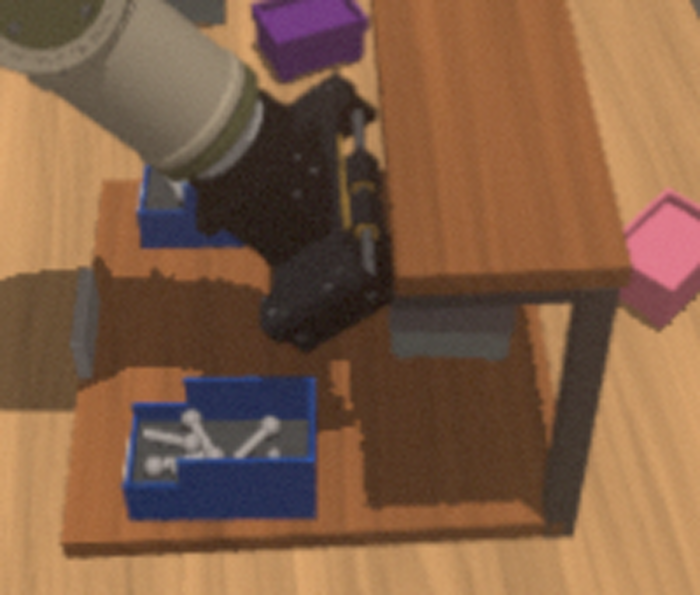

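Run:
```python
from h import *
import pickle
s=read_state()
OLD=[.6467,-.0574,-.165]
print("top front pred",proj("wrist",w(OLD,[[-.043,-.031,.07],[-.043,.031,.07],[-.043,-.031,.02],[-.043,.031,.02]]),s).round(1))
A=Ro.from_quat(s['eef_rot']).as_matrix();tip=s['ee_pos']+.022*A[:,0];print("tip",tip, "tilt",np.degrees(np.arccos(-A[2,0])))
c,sn=np.cos(-.165),np.sin(-.165);d=tip[:2]-OLD[:2];print("tip in box",c*d[0]+sn*d[1],-sn*d[0]+c*d[1])
# z-free fit from shot 3
s3=pickle.load(open("s3.pkl","rb"))
k=np.array([6,5.8]);uv=np.array([[62,222],[486,252],[45,545],[385,563]])/k+[288,120]-.4
P=np.array([[-.043,-.031,0],[-.043,.031,0],[.043,-.031,0],[.043,.031,0]])
f=lambda p:(proj("wrist",w(p[:3],P+[0,0,p[3]]),s3)-uv).ravel()
print(least_squares(f,[.64,-.06,-.15,.07]).x)
```

```text
top front pred [[257.5 217.6]
 [387.2 223.6]
 [266.8 141.4]
 [376.9 148.3]]
tip [ 0.63506689 -0.05339405  0.0598651 ] tilt 40.113045437497014
tip in box -0.012133094549607974 0.0020407731615027097
[ 0.64931922 -0.05751486 -0.16447134  0.06778198]
```

Emit:
arm_command(
  targets=[0, 0, 0, 0.06, 0, -0.05, 0, 0, 0, 0, 0, 0, 0, 0],
)

```text
time: 6.63
ee_pos: [0.6214, -0.0527, 0.0754]
eef_rot: [0.018, 0.421, -0.031, 0.906]
ft_force: [0.4, -0.2, -1.3]
width: 0.0005
```

Emit:
arm_command(
  targets=[0, 0, 0, 0.06, 0, -0.05, 0, 0, 0, 0, 0, 0, 0, 0],
)

```text
time: 6.8
ee_pos: [0.6221, -0.0528, 0.0745]
eef_rot: [0.018, 0.42, -0.032, 0.907]
ft_force: [0.0, -0.2, 0.1]
width: 0.0002
```

Emit:
arm_command(
  targets=[0, 0, 0, -0.1, 0, -0.12, 0, 0, 0, 0, -0.1, 0, -0.12, 0, 0, 0, 0, -0.1, 0, -0.12, 0, 0, 0, 0, -0.1, 0, -0.12, 0, 0, 0, 0, -0.1, 0, -0.12, 0],
)

```text
time: 7.22
ee_pos: [0.6036, -0.0514, 0.0765]
eef_rot: [0.018, 0.419, -0.031, 0.907]
ft_force: [1.8, -0.5, 1.0]
width: 0.0005
```

Emit:
arm_command(
  targets=[0, 0, 0, -0.1, 0, -0.12, 0, 0, 0, 0, -0.1, 0, -0.12, 0, 0, 0, 0, -0.1, 0, -0.12, 0, 0, 0, 0, -0.1, 0, -0.12, 0],
)

```text
time: 7.55
ee_pos: [0.5852, -0.0501, 0.0755]
eef_rot: [0.018, 0.42, -0.031, 0.907]
ft_force: [0.1, 0.4, -0.5]
width: 0.0003
```

Run:
```python
from h import *
s=read_state();im=camera("wrist")
cv2.imwrite("pics/w6.png",im[:,:,::-1]);print(s['ft_force'],s['ee_pos'])
OLD=[.6467,-.0574,-.165]
print("top front pred if unmoved",proj("wrist",w(OLD,[[-.043,-.031,.07],[-.043,.031,.07],[-.036,-.028,.02],[-.036,.028,.02]]),s).round(1))
```

```text
[ 0.13357718  0.411809   -0.46499849] [ 0.58518364 -0.05009753  0.0755176 ]
top front pred if unmoved [[267.4 254.4]
 [377.9 258.3]
 [278.6 189.7]
 [363.5 194. ]]
```

View pics/w6.png

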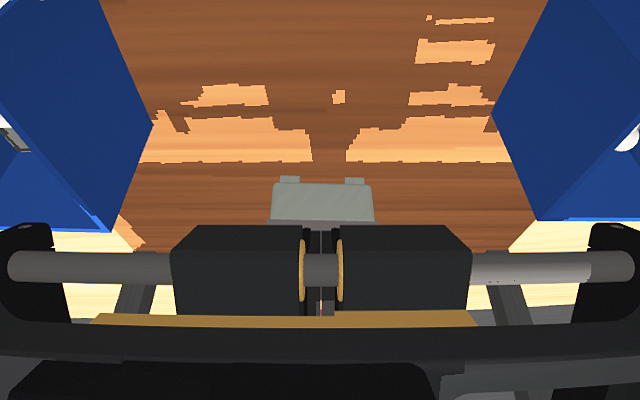

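The box's front feet at (290,177) and (354,180) are about 12 rows from where an unmoved box would show, so it's coming along. I'll keep drawing it.

Emit:
arm_command(
  targets=[0, 0, 0, -0.1, 0, -0.13, 0, 0, 0, 0, -0.1, 0, -0.13, 0, 0, 0, 0, -0.1, 0, -0.13, 0, 0, 0, 0, -0.1, 0, -0.13, 0, 0, 0, 0, -0.1, 0, -0.13, 0, 0, 0, 0, -0.1, 0, -0.13, 0, 0, 0, 0, -0.1, 0, -0.13, 0],
)

```text
time: 8.18
ee_pos: [0.5529, -0.0475, 0.0731]
eef_rot: [0.018, 0.42, -0.031, 0.907]
ft_force: [-17.1, 1.9, -10.3]
width: 0.0006
```

Run:
```python
from h import *
s=read_state();im=camera("wrist")
cv2.imwrite("pics/w7.png",im[:,:,::-1]);print(s['ft_force'],s['ee_pos'])
im=camera("scene")
cv2.imwrite("pics/sc5.png",cv2.resize(im[150:320,210:410,::-1],None,fx=3.5,fy=3.5,interpolation=cv2.INTER_CUBIC))
```

```text
[-17.1042429    1.88063028 -10.31356913] [ 0.55290882 -0.04749393  0.07311593]
```

View pics/w7.png

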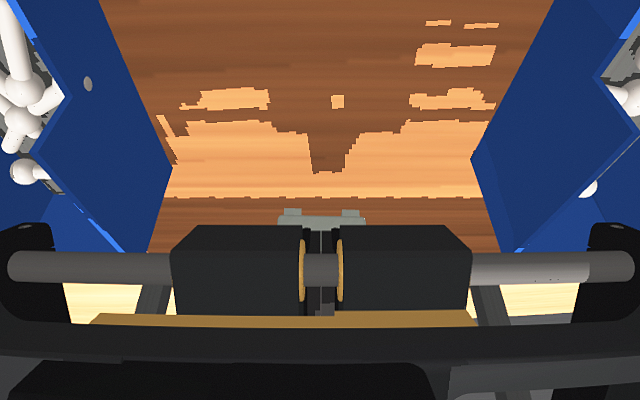

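View pics/sc5.png

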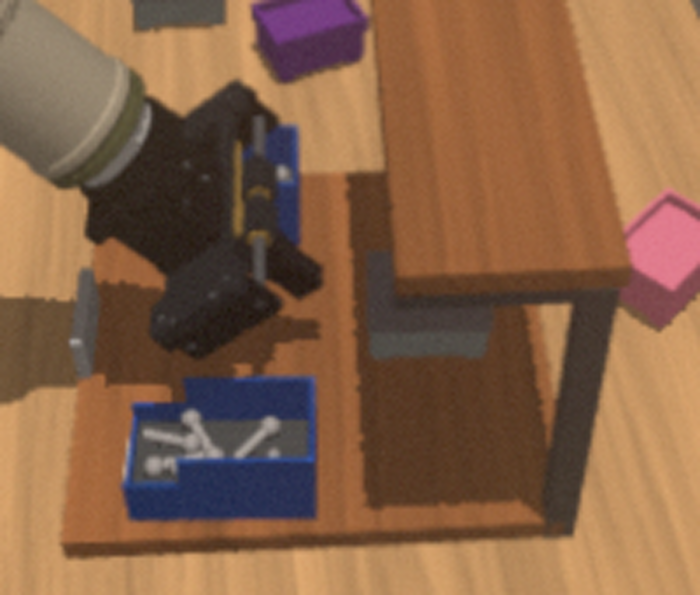

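Run:
```python
from h import *
s=read_state();print(s['ft_force'],s['torque'],s['ee_pos'],s['joint_positions'].round(3),s['time'])
```

```text
[ 0.18930523 -0.04785979 -0.01622375] [ 0.09559902  0.78408419 -0.02869609] [ 0.55325299 -0.04772776  0.07354335] [-0.021 -0.006 -0.017  2.416  1.144  0.073  0.34 ] 8.2833
```

Run:
```python
from h import *
R=goalR(np.radians(25),RACK[2])
delta(w(RACK,[[0.0,0,.16]])[0],R)
```

```text
rot units [ 0.001  0.34  -0.009] rows 2.1359892628810706
shift now-frame units [-2.64 -0.02  2.23]  goal-frame units [-3.14 -0.04  1.46] pos [ 0.5533 -0.0477  0.0735] f [ 0.19 -0.05 -0.02] 0.0002 t 8.28
```

Emit:
arm_command(
  targets=[0, 0, 0, -0.6, 0, 0.55, 0, 0, 0, 0, -0.6, 0, 0.55, 0, 0, 0.1, -0.003, -0.6, 0, 0.5, 0, 0, 0.1, -0.003, -0.6, 0, 0.4, 0, 0, 0.1, -0.003, -0.5, 0, 0.4, 0, 0, 0.05, 0, 0, 0, 0, 0],
)

```text
time: 8.78
ee_pos: [0.5536, -0.0602, 0.1259]
eef_rot: [0.015, 0.505, -0.048, 0.861]
ft_force: [1.7, -0.1, 1.9]
width: 0.0003
```

Run:
```python
from h import *
import pickle
R=goalR(np.radians(25),RACK[2])
delta(w(RACK,[[0.0,0,.16]])[0],R)
s=read_state();print(s['joint_positions'].round(3));im=camera("wrist")
cv2.imwrite("pics/w8.png",im[:,:,::-1]);pickle.dump(s,open("s8.pkl","wb"))
im=camera("top")
cv2.imwrite("pics/t2.png",cv2.resize(im[150:300,265:415,::-1],None,fx=4,fy=4,interpolation=cv2.INTER_CUBIC))
```

```text
rot units [-0.012  0.094  0.039] rows 0.6449898543129692
shift now-frame units [-1.23  0.42  0.61]  goal-frame units [-1.26  0.45  0.52] pos [ 0.5536 -0.0602  0.1259] f [ 1.72 -0.09  1.88] 0.0003 t 8.78
[-0.167 -0.064  0.139  2.224  0.193  0.483  1.304]
```

View pics/w8.png

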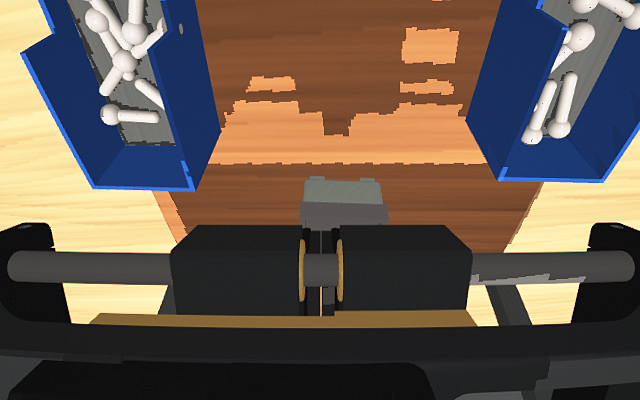

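View pics/t2.png

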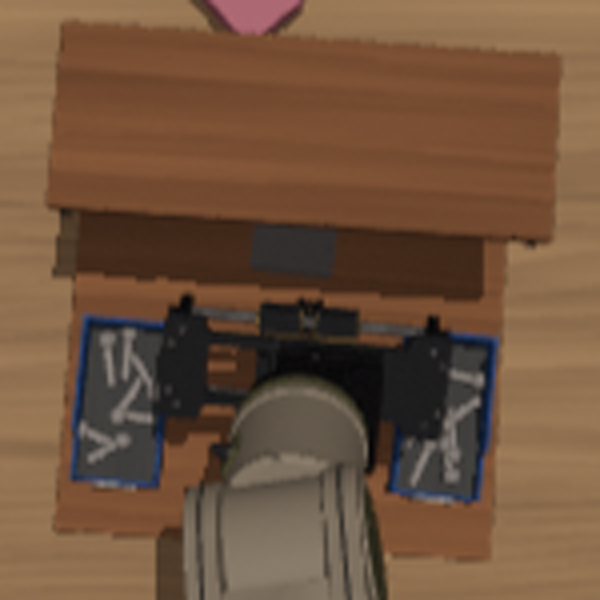

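Run:
```python
from h import *
def inr(p):
    c,sn=np.cos(RACK[2]),np.sin(RACK[2]);d=p[:,:2]-RACK[:2]
    return np.c_[c*d[:,0]+sn*d[:,1],-sn*d[:,0]+c*d[:,1]]
im=cv2.imread("pics/t2.png");
cv2.imwrite("pics/t2c.png",cv2.resize(np.clip(im[200:300,220:370]*2.5,0,255).astype(np.uint8),None,fx=5,fy=5,interpolation=cv2.INTER_CUBIC))
q=ray("top",np.array([[250,270],[335,277]])/4+[265,150]-.4,.058);print(q,inr(q),np.linalg.norm(q[0]-q[1]))
import pickle
s=pickle.load(open("s8.pkl","rb"))
q=ray("wrist",np.array([[302,179],[381,177]]),.022,s);print(inr(q))
```

```text
[[ 0.59307821 -0.02093568  0.058     ]
 [ 0.58727928 -0.084622    0.058     ]] [[ 0.03784687  0.0308269 ]
 [ 0.03690018 -0.03311588]] 0.06394978268057551
[[ 0.04259595 -0.03001405]
 [ 0.04069572  0.03298371]]
```

View pics/t2c.png

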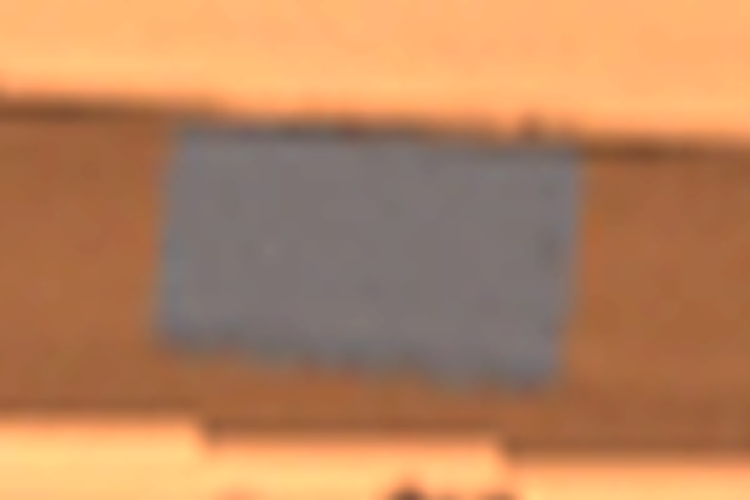

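Run:
```python
from h import *
R=goalR(np.radians(25),RACK[2])
delta(w(RACK,[[0.031,0,.134]])[0],R)
```

```text
rot units [-0.013  0.095  0.043] rows 0.6634057493145948
shift now-frame units [0.2  0.51 1.24]  goal-frame units [0.12 0.5  1.26] pos [ 0.5532 -0.0613  0.1235] f [ 0.43  0.51 -0.75] 0.0007 t 8.88
```

Emit:
arm_command(
  targets=[-0.006, 0.05, 0.02, 0, 0.2, 0.3, 0, -0.006, 0.04, 0.02, 0, 0.2, 0.4, 0, 0, 0, 0, 0, 0.1, 0.4, 0, 0, 0, 0, 0, 0, 0.1, 0, 0, 0, 0, 0, 0, 0, 0],
)

```text
time: 9.3
ee_pos: [0.5782, -0.0527, 0.1312]
eef_rot: [0.019, 0.537, -0.036, 0.843]
ft_force: [-0.3, 0.0, -0.5]
width: -0.0
```

Run:
```python
from h import *
R=goalR(np.radians(25),RACK[2])
print(read_state()['joint_positions'].round(3))
delta(w(RACK,[[0.031,0,.134]])[0],R)
delta(w(RACK,[[0.056,0,.08]])[0],R)
```

```text
[-0.176  0.018  0.161  2.104  0.078  0.586  1.42 ]
rot units [-0.003  0.001  0.01 ] rows 0.06563825664149558
shift now-frame units [-0.01  0.08  0.25]  goal-frame units [-0.01  0.08  0.25] pos [ 0.5782 -0.0527  0.1312] f [-0.33  0.01 -0.53] -0.0 t 9.3
rot units [-0.003  0.001  0.01 ] rows 0.06563825664149558
shift now-frame units [2.37 0.1  0.24]  goal-frame units [2.37 0.08 0.24] pos [ 0.5782 -0.0527  0.1312] f [-0.33  0.01 -0.53] -0.0 t 9.3
```

Emit:
arm_command(
  targets=[0, 0, 0.01, 0.4, 0.05, 0.15, 0, 0, 0, 0, 0.5, 0.05, 0.1, 0, 0, 0, 0, 0.5, 0, 0, 0, 0, 0, 0, 0.5, 0, 0, 0, 0, 0, 0, 0.2, 0, 0, 0, 0, 0, 0, 0, 0, 0, 0],
)

```text
time: 9.8
ee_pos: [0.6019, -0.0545, 0.08]
eef_rot: [0.021, 0.536, -0.035, 0.843]
ft_force: [0.3, -0.2, 0.1]
width: 0.0005
```

Run:
```python
from h import *
R=goalR(np.radians(25),RACK[2])
print(read_state()['joint_positions'].round(3))
delta(w(RACK,[[0.056,0,.08]])[0],R)
```

```text
[-0.167  0.147  0.167  2.094  0.036  0.467  1.455]
rot units [-0.005  0.002  0.007] rows 0.053305425828287026
shift now-frame units [0.12 0.08 0.25]  goal-frame units [0.12 0.08 0.25] pos [ 0.6019 -0.0545  0.08  ] f [ 0.27 -0.18  0.13] 0.0005 t 9.8
```

Emit:
arm_command(
  targets=[0, 0, 0, 0.07, 0, 0, 0, 0, 0, 0, 0.05, 0, -0.02, 0],
)

```text
time: 9.97
ee_pos: [0.6015, -0.0549, 0.0766]
eef_rot: [0.02, 0.537, -0.036, 0.843]
ft_force: [0.6, 0.9, 0.3]
width: 0.0007
```

Emit:
arm_command(
  targets=[0, 0, 0, 0.07, 0, -0.03, 0, 0, 0, 0, 0.05, 0, -0.02, 0],
)

```text
time: 10.13
ee_pos: [0.6017, -0.055, 0.0741]
eef_rot: [0.021, 0.536, -0.036, 0.843]
ft_force: [-2.4, 0.3, 4.6]
width: 0.0002
```

Emit:
arm_command(
  targets=[0, 0, 0, 0.07, 0, -0.03, 0, 0, 0, 0, 0.05, 0, -0.02, 0],
)

```text
time: 10.3
ee_pos: [0.6036, -0.055, 0.0738]
eef_rot: [0.021, 0.534, -0.036, 0.845]
ft_force: [-5.2, 1.2, 10.8]
width: 0.0005
```

Firm floor contact now (10.8 N up at TCP z 0.074). I'll pull in short runs.

Emit:
arm_command(
  targets=[0, 0, 0, -0.04, 0, -0.15, 0, 0, 0, 0, -0.04, 0, -0.15, 0, 0, 0, 0, -0.04, 0, -0.15, 0, 0, 0, 0, -0.04, 0, -0.15, 0],
)

```text
time: 10.63
ee_pos: [0.5892, -0.0538, 0.0729]
eef_rot: [0.021, 0.532, -0.036, 0.846]
ft_force: [0.0, -0.3, 0.3]
width: 0.0006
```

Emit:
arm_command(
  targets=[0, 0, 0, -0.04, 0, -0.15, 0, 0, 0, 0, -0.04, 0, -0.15, 0, 0, 0, 0, -0.04, 0, -0.15, 0],
)

```text
time: 10.88
ee_pos: [0.5759, -0.0527, 0.07]
eef_rot: [0.021, 0.532, -0.036, 0.846]
ft_force: [-0.0, -0.0, -0.0]
width: 0.0006
```

Run:
```python
from h import *
s=read_state();print(s['ft_force'],s['joint_positions'].round(3))
im=camera("scene")
cv2.imwrite("pics/sc6.png",cv2.resize(im[150:320,210:410,::-1],None,fx=3.5,fy=3.5,interpolation=cv2.INTER_CUBIC))
```

```text
[-0.0266548  -0.02115012 -0.03185239] [-0.178  0.106  0.171  2.171  0.062  0.422  1.425]
```

View pics/sc6.png

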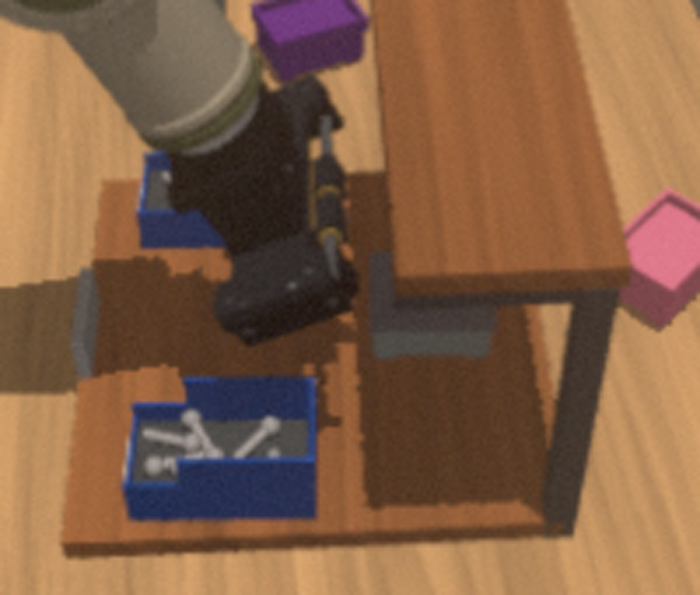

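Run:
```python
from h import *
c=calibration("wrist");M=np.linalg.inv(c["tool_from_camera"])
for y in(.0435,.0585):
  for x in(-.02,0,.022):
    for z in(-.0095,.0095):
      print(y,x,z,cv2.projectPoints(np.array([[x,y,z]]),cv2.Rodrigues(M[:3,:3])[0],M[:3,3],c["camera_matrix"],c["D"])[0].ravel().round(1))
im=cv2.imread("pics/wrist0.png")[215:345,120:520];cv2.imwrite("pics/w0c.png",cv2.resize(np.clip(im*2.,0,255).astype(np.uint8),None,fx=2,fy=2,interpolation=cv2.INTER_CUBIC))
```

```text
0.0435 -0.02 -0.0095 [419.8 247.1]
0.0435 -0.02 0.0095 [416.7 285.9]
0.0435 0 -0.0095 [408.8 231.9]
0.0435 0 0.0095 [406.4 266.9]
0.0435 0.022 -0.0095 [399.2 218.6]
0.0435 0.022 0.0095 [397.3 250.3]
0.0585 -0.02 -0.0095 [453.2 246.9]
0.0585 -0.02 0.0095 [448.9 285.5]
0.0585 0 -0.0095 [438.6 231.8]
0.0585 0 0.0095 [435.3 266.7]
0.0585 0.022 -0.0095 [425.8 218.6]
0.0585 0.022 0.0095 [423.2 250.2]
```

View pics/w0c.png

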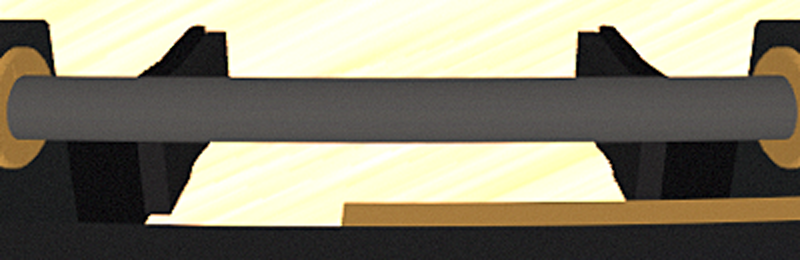

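Comparing the visible finger ends in the first wrist picture, (409-427, 229), with the projection, the tips look to be only about 4 mm ahead of the TCP rather than 22. That explains both slips. I'll re-enter deeper and further back, and confirm by touch.

Run:
```python
from h import *
R=goalR(np.radians(25),RACK[2])
delta(w(RACK,[[0.040,0,.120]])[0],R)
delta(w(RACK,[[0.065,0,.066]])[0],R)
```

```text
rot units [-0.007  0.013  0.007] rows 0.09908476473151664
shift now-frame units [-1.52  0.09  1.51]  goal-frame units [-1.53  0.09  1.49] pos [ 0.5751 -0.0527  0.0695] f [ 0.4  -0.01 -0.66] 0.0006 t 10.93
rot units [-0.007  0.013  0.007] rows 0.09908476473151664
shift now-frame units [0.86 0.1  1.48]  goal-frame units [0.85 0.09 1.49] pos [ 0.5751 -0.0527  0.0695] f [ 0.4  -0.01 -0.66] 0.0006 t 10.93
```

Emit:
arm_command(
  targets=[0, 0, 0, -0.7, 0, 0, 0, 0, 0, 0, -0.6, 0, 0.2, 0, -0.005, 0.01, 0.005, -0.3, 0.05, 0.5, 0, 0, 0, 0, 0, 0.05, 0.5, 0, 0, 0, 0, 0, 0, 0.4, 0, 0, 0, 0, 0, 0, 0, 0],
)

```text
time: 11.43
ee_pos: [0.5923, -0.0513, 0.1237]
eef_rot: [0.02, 0.537, -0.033, 0.843]
ft_force: [0.4, -0.7, 0.5]
width: 0.0002
```

Run:
```python
from h import *
R=goalR(np.radians(25),RACK[2])
delta(w(RACK,[[0.065,0,.066]])[0],R)
```

```text
rot units [-0.001 -0.001  0.001] rows 0.012069399919759596
shift now-frame units [ 2.53 -0.02 -0.04]  goal-frame units [ 2.53 -0.02 -0.05] pos [ 0.5923 -0.0513  0.1237] f [ 0.44 -0.75  0.54] 0.0002 t 11.43
```

Emit:
arm_command(
  targets=[0, 0, 0, 0.5, 0, 0, 0, 0, 0, 0, 0.5, 0, 0, 0, 0, 0, 0, 0.5, 0, 0, 0, 0, 0, 0, 0.3, 0, 0, 0, 0, 0, 0, 0.1, 0, 0, 0],
)

```text
time: 11.85
ee_pos: [0.6116, -0.0529, 0.0788]
eef_rot: [0.021, 0.537, -0.033, 0.843]
ft_force: [-0.8, -0.4, 0.1]
width: 0.0007
```

Emit:
arm_command(
  targets=[0, 0, 0, 0.12, 0, 0, 0, 0, 0, 0, 0.1, 0, 0, 0],
)

```text
time: 12.02
ee_pos: [0.6131, -0.0531, 0.0728]
eef_rot: [0.021, 0.538, -0.033, 0.842]
ft_force: [-0.3, 0.2, -0.1]
width: 0.0005
```

Emit:
arm_command(
  targets=[0, 0, 0, 0.1, 0, 0, 0],
)

```text
time: 12.1
ee_pos: [0.6141, -0.0533, 0.0706]
eef_rot: [0.021, 0.538, -0.033, 0.842]
ft_force: [-0.4, 0.5, 0.4]
width: 0.0007
```

Emit:
arm_command(
  targets=[0, 0, 0, 0.1, 0, 0, 0],
)

```text
time: 12.18
ee_pos: [0.6152, -0.0533, 0.0684]
eef_rot: [0.021, 0.537, -0.033, 0.842]
ft_force: [1.5, -0.4, 0.1]
width: 0.0008
```

Emit:
arm_command(
  targets=[0, 0, 0, 0.08, 0, 0, 0],
)

```text
time: 12.27
ee_pos: [0.6162, -0.0534, 0.0667]
eef_rot: [0.021, 0.537, -0.033, 0.842]
ft_force: [-0.8, 0.1, -0.3]
width: 0.0003
```

Emit:
arm_command(
  targets=[0, 0, 0, 0.08, 0, 0, 0],
)

```text
time: 12.35
ee_pos: [0.6173, -0.0534, 0.0649]
eef_rot: [0.021, 0.537, -0.033, 0.843]
ft_force: [0.3, 0.6, 0.1]
width: 0.0008
```

Emit:
arm_command(
  targets=[0, 0, 0, 0.08, 0, 0, 0],
)

```text
time: 12.43
ee_pos: [0.6184, -0.0535, 0.0635]
eef_rot: [0.021, 0.537, -0.033, 0.843]
ft_force: [-9.7, -0.2, 18.9]
width: 0.0003
```

Lid floor felt at TCP z 0.064, at the expected depth. I'll relieve the load slightly and pull.

Emit:
arm_command(
  targets=[0, 0, 0, -0.09, 0, -0.14, 0, 0, 0, 0, -0.07, 0, -0.15, 0, 0, 0, 0, -0.07, 0, -0.15, 0],
)

```text
time: 12.68
ee_pos: [0.6076, -0.0526, 0.0652]
eef_rot: [0.021, 0.535, -0.033, 0.844]
ft_force: [1.5, -0.2, 0.1]
width: 0.0003
```

Emit:
arm_command(
  targets=[0, 0, 0, -0.065, 0, -0.145, 0, 0, 0, 0, -0.065, 0, -0.145, 0, 0, 0, 0, -0.065, 0, -0.145, 0],
)

```text
time: 12.93
ee_pos: [0.5949, -0.0517, 0.0654]
eef_rot: [0.021, 0.535, -0.033, 0.844]
ft_force: [2.7, -0.4, -0.2]
width: 0.0004
```

Emit:
arm_command(
  targets=[0, 0, 0, -0.065, 0, -0.145, 0, 0, 0, 0, -0.065, 0, -0.145, 0, 0, 0, 0, -0.065, 0, -0.145, 0],
)

```text
time: 13.18
ee_pos: [0.5818, -0.0506, 0.0654]
eef_rot: [0.021, 0.534, -0.033, 0.844]
ft_force: [1.9, 0.9, -0.9]
width: 0.0003
```

Run:
```python
from h import *
s=read_state();print(s['ft_force'],s['joint_positions'].round(3))
im=camera("scene")
cv2.imwrite("pics/sc7.png",cv2.resize(im[150:320,210:410,::-1],None,fx=3.5,fy=3.5,interpolation=cv2.INTER_CUBIC))
```

```text
[ 1.91922669  0.87730875 -0.94146714] [-0.184  0.128  0.177  2.156  0.04   0.419  1.447]
```

View pics/sc7.png

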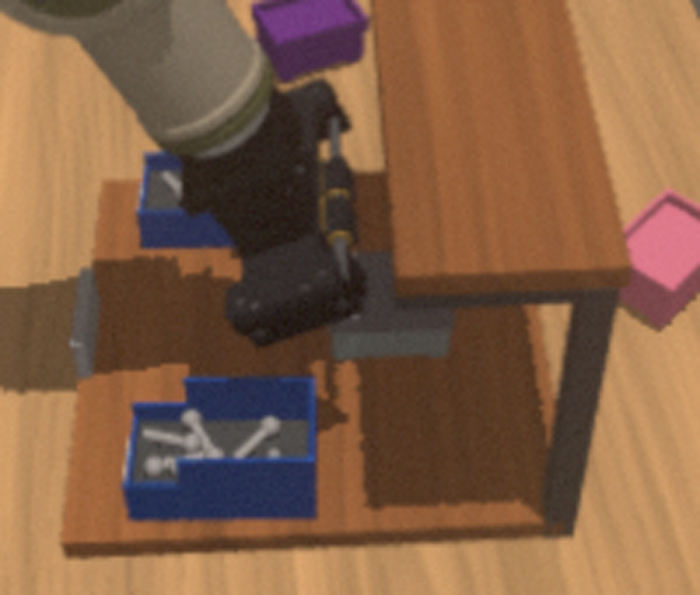

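The box came forward about 27 mm, upright, with drag about 2 N. I'll keep pulling.

Emit:
arm_command(
  targets=[0, 0, 0, -0.065, 0, -0.145, 0, 0, 0, 0, -0.065, 0, -0.145, 0, 0, 0, 0, -0.065, 0, -0.145, 0, 0, 0, 0, -0.065, 0, -0.145, 0, 0, 0, 0, -0.065, 0, -0.145, 0, 0, 0, 0, -0.065, 0, -0.145, 0],
)

```text
time: 13.73
ee_pos: [0.556, -0.0484, 0.0654]
eef_rot: [0.021, 0.534, -0.033, 0.845]
ft_force: [2.8, -0.8, -0.3]
width: 0.0005
```

Run:
```python
from h import *
s=read_state();print(s['ft_force'],s['joint_positions'].round(3))
R=goalR(np.radians(8),RACK[2])
delta(w(RACK,[[0.0,0,.065]])[0],R)
```

```text
[ 2.83984578 -0.80654986 -0.26125484] [-0.195  0.072  0.178  2.218  0.071  0.412  1.415]
rot units [-0.002  0.387  0.   ] rows 2.429892575058144
shift now-frame units [-0.04 -0.02 -0.11]  goal-frame units [-0.   -0.02 -0.12] pos [ 0.556  -0.0484  0.0654] f [ 2.84 -0.81 -0.26] 0.0005 t 13.73
```

Emit:
arm_command(
  targets=[0, 0, 0, -0.065, 0, -0.145, 0, 0, 0, 0, -0.065, 0, -0.145, 0, 0, 0, 0, -0.065, 0, -0.145, 0, 0, 0, 0, -0.065, 0, -0.145, 0, 0, 0.05, 0, -0.06, 0, -0.13, 0, 0, 0.05, 0, -0.055, 0, -0.13, 0, 0, 0.05, 0, -0.05, 0, -0.13, 0, 0, 0.05, 0, -0.045, 0, -0.13, 0],
)

```text
time: 14.4
ee_pos: [0.5204, -0.0457, 0.0643]
eef_rot: [0.024, 0.601, -0.031, 0.798]
ft_force: [2.4, -0.7, 0.3]
width: 0.0006
```

Run:
```python
from h import *
s=read_state();print(s['ft_force'],s['joint_positions'].round(3))
R=goalR(np.radians(8),RACK[2])
delta(w(RACK,[[-.04,0,.065]])[0],R)
im=camera("scene")
cv2.imwrite("pics/sc8.png",cv2.resize(im[150:320,210:410,::-1],None,fx=3.5,fy=3.5,interpolation=cv2.INTER_CUBIC))
```

```text
[ 2.43609389 -0.65121666  0.28042028] [-0.19   0.077  0.179  2.161  0.018  0.626  1.467]
rot units [-0.002  0.178 -0.001] rows 1.1182616256280578
shift now-frame units [-0.11 -0.03 -0.27]  goal-frame units [-0.07 -0.03 -0.28] pos [ 0.5204 -0.0457  0.0643] f [ 2.44 -0.65  0.28] 0.0006 t 14.4
```

View pics/sc8.png

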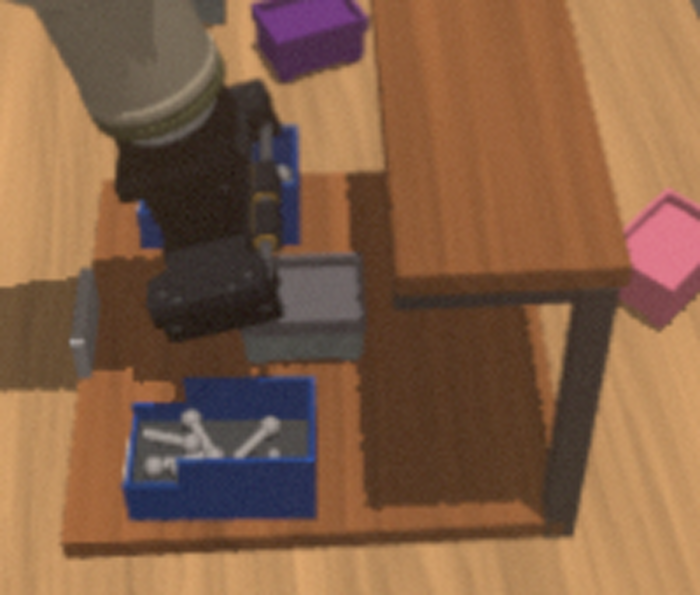

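Now clear of the board, square and flat. I'll continue toward the stop.

Emit:
arm_command(
  targets=[0, 0.04, 0, -0.045, 0, -0.145, 0, 0, 0.04, 0, -0.04, 0, -0.145, 0, 0, 0.04, 0, -0.035, 0, -0.145, 0, 0, 0.04, 0, -0.03, 0, -0.145, 0, 0, 0, 0, -0.02, 0, -0.15, 0, 0, 0, 0, -0.02, 0, -0.15, 0, 0, 0, 0, -0.02, 0, -0.15, 0, 0, 0, 0, -0.02, 0, -0.15, 0, 0, 0, 0, -0.02, 0, -0.15, 0, 0, 0, 0, -0.02, 0, -0.15, 0],
)

```text
time: 15.28
ee_pos: [0.4799, -0.0429, 0.0637]
eef_rot: [0.025, 0.65, -0.03, 0.759]
ft_force: [1.8, 0.2, 1.8]
width: 0.0005
```

Run:
```python
from h import *
s=read_state();print(s['ft_force'],s['joint_positions'].round(3))
R=goalR(np.radians(8),RACK[2])
delta(w(RACK,[[-.12,0,.065]])[0],R)
im=camera("scene")
cv2.imwrite("pics/sc9.png",cv2.resize(im[150:320,210:410,::-1],None,fx=3.5,fy=3.5,interpolation=cv2.INTER_CUBIC))
```

```text
[1.84947532 0.23447377 1.8376493 ] [-0.189  0.068  0.178  2.149  0.003  0.773  1.478]
rot units [-0.002  0.019  0.001] rows 0.11807233632185496
shift now-frame units [-0.34 -0.02 -1.84]  goal-frame units [-0.31 -0.01 -1.84] pos [ 0.4799 -0.0429  0.0637] f [1.85 0.23 1.84] 0.0005 t 15.28
```

View pics/sc9.png

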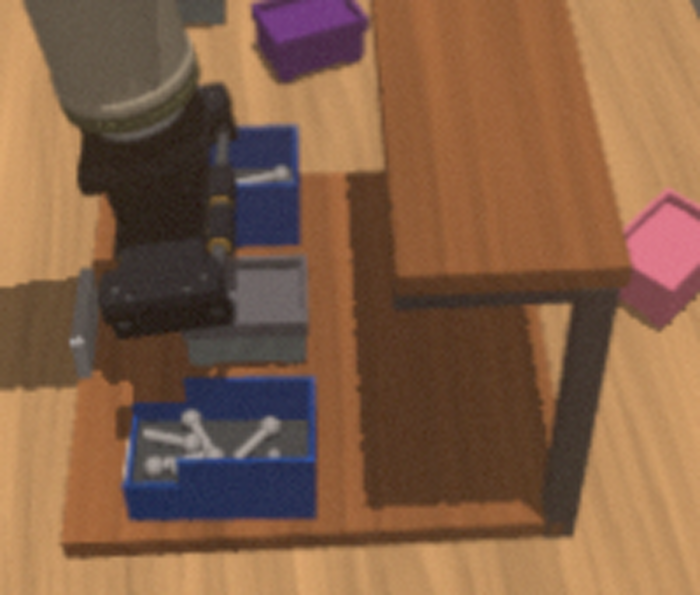

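Emit:
arm_command(
  targets=[0, 0, 0, -0.04, 0, -0.15, 0, 0, 0, 0, -0.025, 0, -0.15, 0, 0, 0, 0, -0.025, 0, -0.15, 0, 0, 0, 0, -0.025, 0, -0.15, 0, 0, 0, 0, -0.025, 0, -0.15, 0, 0, 0, 0, -0.025, 0, -0.15, 0, 0, 0, 0, -0.025, 0, -0.15, 0, 0, 0, 0, -0.025, 0, -0.15, 0, 0, 0, 0, -0.025, 0, -0.15, 0, 0, 0, 0, -0.025, 0, -0.15, 0],
)

```text
time: 16.17
ee_pos: [0.4361, -0.0397, 0.0636]
eef_rot: [0.025, 0.651, -0.03, 0.758]
ft_force: [1.7, -0.2, 1.1]
width: 0.0005
```

Run:
```python
from h import *
s=read_state();print(s['ft_force'],s['joint_positions'].round(3))
R=goalR(np.radians(8),RACK[2])
delta(w(RACK,[[-.14,0,.065]])[0],R)
im=camera("scene")
cv2.imwrite("pics/sc10.png",cv2.resize(im[150:320,210:410,::-1],None,fx=3.5,fy=3.5,interpolation=cv2.INTER_CUBIC))
```

```text
[ 1.7341143  -0.18708507  1.13594062] [-0.194 -0.03   0.166  2.246  0.031  0.775  1.445]
rot units [-0.002  0.015  0.001] rows 0.09841494251805362
shift now-frame units [-0.19 -0.01 -0.89]  goal-frame units [-0.18 -0.01 -0.89] pos [ 0.4361 -0.0397  0.0636] f [ 1.73 -0.19  1.14] 0.0005 t 16.17
```

View pics/sc10.png

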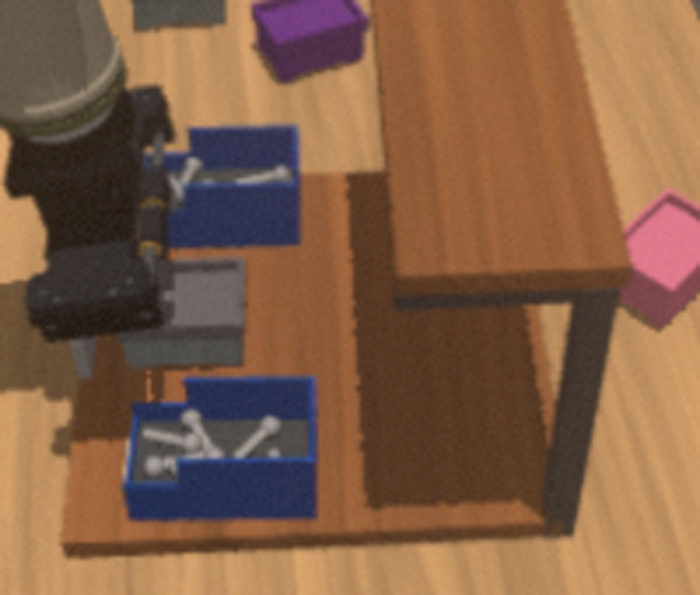

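Emit:
arm_command(
  targets=[0, 0, 0, -0.02, 0, -0.1, 0, 0, 0, 0, -0.02, 0, -0.1, 0, 0, 0, 0, -0.02, 0, -0.1, 0, 0, 0, 0, -0.01, 0, -0.06, 0],
)

```text
time: 16.55
ee_pos: [0.4248, -0.0389, 0.0636]
eef_rot: [0.025, 0.652, -0.03, 0.758]
ft_force: [1.5, -0.3, -1.2]
width: 0.0005
```

Emit:
arm_command(
  targets=[0, 0, 0, -0.01, 0, -0.06, 0, 0, 0, 0, -0.01, 0, -0.06, 0, 0, 0, 0, -0.01, 0, -0.06, 0],
)

```text
time: 16.8
ee_pos: [0.4198, -0.0385, 0.0636]
eef_rot: [0.025, 0.652, -0.03, 0.758]
ft_force: [1.9, -0.2, -0.6]
width: 0.0007
```

Emit:
arm_command(
  targets=[0, 0, 0, -0.01, 0, -0.06, 0, 0, 0, 0, -0.01, 0, -0.06, 0],
)

```text
time: 16.97
ee_pos: [0.4164, -0.0383, 0.0636]
eef_rot: [0.025, 0.652, -0.03, 0.757]
ft_force: [1.7, -0.1, -0.8]
width: 0.0008
```

Emit:
arm_command(
  targets=[0, 0, 0, -0.01, 0, -0.06, 0, 0, 0, 0, -0.01, 0, -0.06, 0],
)

```text
time: 17.13
ee_pos: [0.4137, -0.038, 0.0639]
eef_rot: [0.025, 0.651, -0.03, 0.758]
ft_force: [11.1, -1.3, -3.7]
width: 0.0002
```

Run:
```python
from h import *
s=read_state();print(s['ft_force'],s['joint_positions'].round(3))
im=camera("scene")
cv2.imwrite("pics/sc11.png",cv2.resize(im[150:320,210:410,::-1],None,fx=3.5,fy=3.5,interpolation=cv2.INTER_CUBIC))
```

```text
[11.08389795 -1.27918334 -3.73613212] [-0.195 -0.083  0.157  2.294  0.044  0.78   1.426]
```

View pics/sc11.png

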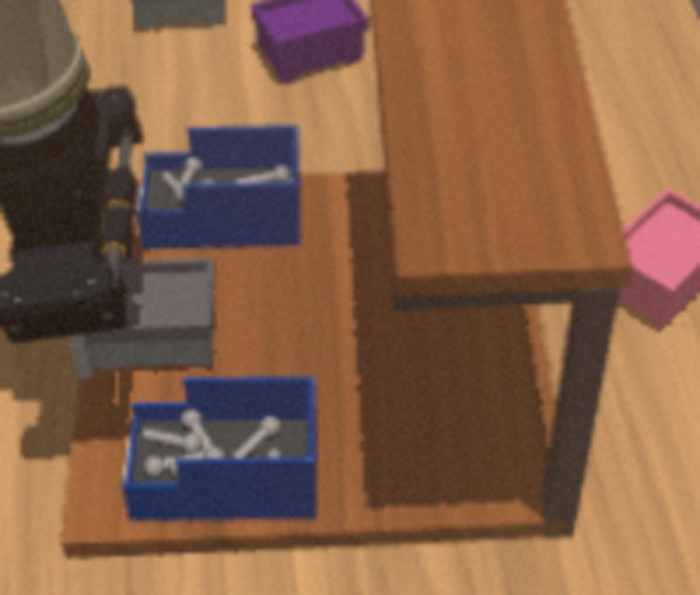

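The force rose from 1.7 to 11 N with the box at the stop, so it bears (about 9 N). I'll hold briefly and read.

Emit:
arm_command(
  targets=[0, 0, 0, 0, 0, -0.02, 0],
)

```text
time: 17.27
ee_pos: [0.414, -0.038, 0.0643]
eef_rot: [0.025, 0.65, -0.03, 0.759]
ft_force: [4.1, -0.1, -1.8]
width: 0.0007
```

Emit:
arm_command(
  targets=[0, 0, 0, 0, 0, -0.01, 0],
)

```text
time: 17.35
ee_pos: [0.414, -0.038, 0.0645]
eef_rot: [0.025, 0.65, -0.03, 0.759]
ft_force: [2.8, 0.2, -0.6]
width: 0.0002
```

Emit:
arm_command(
  targets=[0, 0, 0, 0, 0, -0.01, 0],
)

```text
time: 17.43
ee_pos: [0.4139, -0.038, 0.0645]
eef_rot: [0.025, 0.65, -0.03, 0.759]
ft_force: [4.1, -0.2, -1.3]
width: 0.0006
```

Emit:
arm_command(
  targets=[0, 0, 0, 0, 0, -0.05, 0, 0, 0, 0, 0, 0, -0.05, 0],
)

```text
time: 17.6
ee_pos: [0.4137, -0.0379, 0.0651]
eef_rot: [0.025, 0.648, -0.03, 0.761]
ft_force: [8.5, -1.9, -3.4]
width: 0.0003
```

Emit:
arm_command(
  targets=[0, 0, 0, 0, 0, -0.05, 0, 0, 0, 0, 0, 0, -0.05, 0],
)

```text
time: 17.77
ee_pos: [0.4136, -0.0378, 0.0659]
eef_rot: [0.025, 0.646, -0.03, 0.763]
ft_force: [7.5, -1.7, -3.8]
width: 0.0005
```

Sustained about 8 N for more than 0.3 s. Now lift out of the tray.

Emit:
arm_command(
  targets=[0, 0, 0, -0.05, 0, 0.12, 0, 0, 0, 0, -0.3, 0, 0.05, 0, 0, 0, 0, -0.7, 0, 0, 0, 0, 0, 0, -0.9, 0, 0, 0, 0, 0, 0, -0.9, 0, 0, 0.3, 0, 0, 0, -0.9, 0, 0, 1, 0, 0, 0, -0.9, 0, 0, 1],
)

```text
time: 18.35
ee_pos: [0.3909, -0.037, 0.1815]
eef_rot: [0.024, 0.654, -0.031, 0.756]
ft_force: [-0.5, -0.4, 0.7]
width: 0.0131
```

Run:
```python
from h import *
s=read_state();print(s['joint_positions'].round(3))
# new box refine
im=camera("top");cv2.imwrite("pics/t3.png",im[:,:,::-1])
cv2.imwrite("pics/t3c.png",cv2.resize(im[225:295,165:235,::-1],None,fx=8,fy=8,interpolation=cv2.INTER_CUBIC))
R=goalR(0,-.042)
delta([.471,.366,.20],R)
```

```text
[-0.189 -0.296  0.125  2.19   0.068  1.103  1.4  ]
rot units [-0.046  0.192  0.006] rows 1.2400492835875212
shift now-frame units [-0.31 16.31  1.93]  goal-frame units [-0.57 16.23  2.46] pos [ 0.3926 -0.0369  0.1859] f [ 3.23 -0.94  5.53] 0.0171 t 18.4
```

View pics/t3c.png

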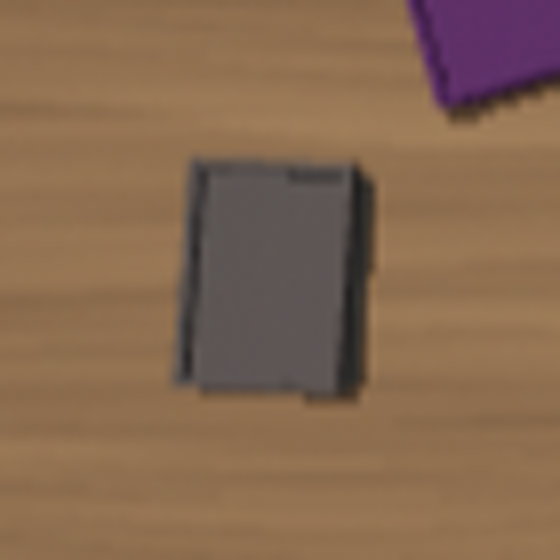

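View pics/t3.png

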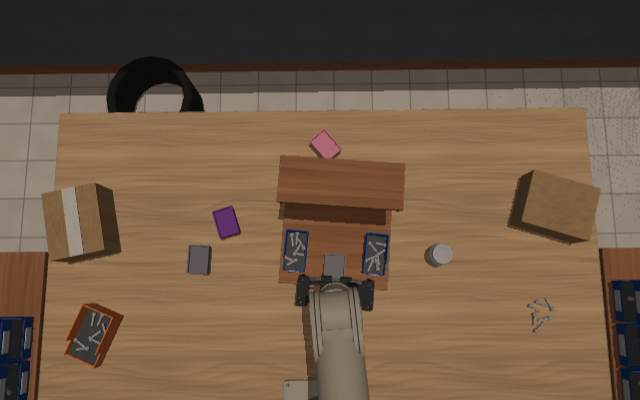

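Emit:
arm_command(
  targets=[-0.01, 0.05, 0, -0.2, 0.6, 0.1, 1, -0.01, 0.05, 0, -0.2, 0.95, 0.1, 1, -0.01, 0.05, 0, -0.1, 0.95, 0.15, 1, -0.01, 0.04, 0, 0, 0.95, 0.15, 1, 0, 0, 0, 0, 0.95, 0.15, 1, 0, 0, 0, 0, 0.95, 0.15, 1, 0, 0, 0, 0, 0.95, 0.15, 1, 0, 0, 0, 0, 0.95, 0.15, 1, 0, 0, 0, 0, 0.95, 0.15, 1, 0, 0, 0, 0, 0.95, 0.15, 1, 0, 0, 0, 0, 0.95, 0.15, 1, 0, 0, 0, 0, 0.95, 0.15, 1],
)

```text
time: 19.4
ee_pos: [0.4444, 0.2428, 0.2032]
eef_rot: [0.017, 0.712, -0.023, 0.701]
ft_force: [0.3, 0.3, 0.7]
width: 0.0862
```

Run:
```python
from h import *
s=read_state();print(s['joint_positions'].round(3))
delta([.471,.366,.20],goalR(0,-.042))
```

```text
[-0.453  0.104 -0.144  1.776  0.013  1.279  0.914]
rot units [-0.018 -0.019  0.01 ] rows 0.17638283290213647
shift now-frame units [0.08 4.98 0.79]  goal-frame units [0.13 4.97 0.86] pos [0.4444 0.2428 0.2032] f [0.29 0.31 0.72] 0.0862 t 19.4
```

Emit:
arm_command(
  targets=[-0.01, -0.01, 0.01, 0, 0.9, 0.2, 1, -0.01, -0.01, 0, 0, 0.9, 0.2, 1, 0, 0, 0, 0, 0.9, 0.2, 1, 0, 0, 0, 0, 0.9, 0.15, 1, 0, 0, 0, 0, 0.7, 0.1, 1, 0, 0, 0, 0, 0, 0, 1, 0, 0, 0, 0, 0, 0, 1],
)

```text
time: 19.98
ee_pos: [0.4661, 0.3572, 0.2011]
eef_rot: [0.01, 0.71, -0.014, 0.704]
ft_force: [-0.2, -0.2, -0.0]
width: 0.0866
```

Run:
```python
from h import *
s=read_state();im=camera("wrist");cv2.imwrite("pics/w9.png",im[:,:,::-1])
import pickle;pickle.dump(s,open("s9.pkl","wb"))
delta([.471,.366,.20],goalR(0,-.042))
im=camera("top");cv2.imwrite("pics/t4c.png",cv2.resize(im[200:300,270:400,::-1],None,fx=6,fy=6,interpolation=cv2.INTER_CUBIC))
```

```text
rot units [ 0.01  -0.012  0.008] rows 0.11172718982526887
shift now-frame units [0.04 0.36 0.19]  goal-frame units [0.04 0.36 0.19] pos [0.4659 0.3572 0.2011] f [-0.53  0.33 -1.17] 0.0872 t 20.03
```

View pics/w9.png

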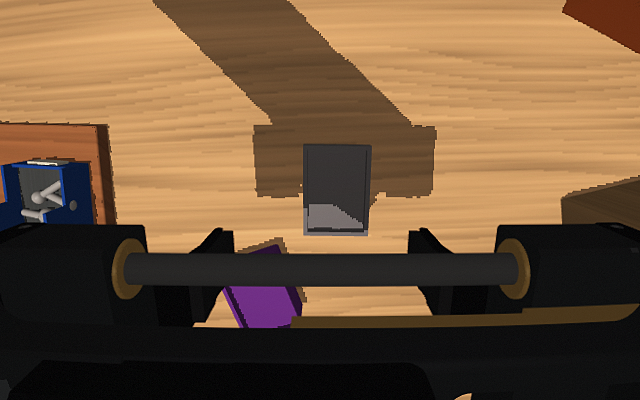

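View pics/t4c.png

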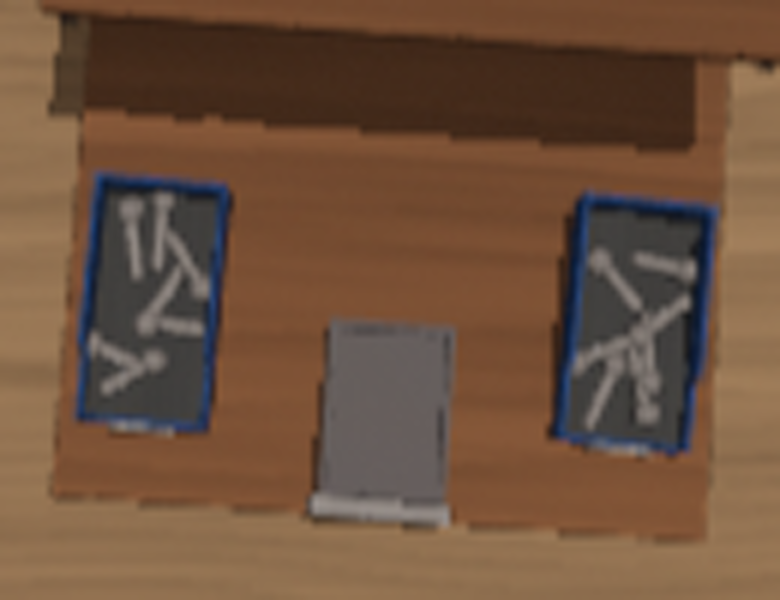

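The top view shows the old box squarely against the stop, back corners at crop (331,320) and (455,328). The wrist view shows the new grey box at (303-371, 145-236), with the purple one out of the finger path at (265,290). Next, measure both.

Run:
```python
from h import *
import pickle
s=pickle.load(open("s9.pkl","rb"))
q=ray("wrist",[[303,144],[372,145],[368,235],[303,234.5]],.05,s);print("new",q.round(4),q.mean(0).round(4),[np.linalg.norm(q[a]-q[b]).round(4) for a,b in((0,1),(2,3),(0,3),(1,2))],np.arctan2(*(q[3]-q[0])[1::-1]),np.arctan2(*(q[2]-q[1])[1::-1]))
def inr(p):
    c,sn=np.cos(RACK[2]),np.sin(RACK[2]);d=p[:,:2]-RACK[:2]
    return np.c_[c*d[:,0]+sn*d[:,1],-sn*d[:,0]+c*d[:,1]]
q=ray("top",np.array([[331,320],[455,328],[447,500],[318,493]])/6+[270,200]-.4,.07);print("old",inr(q).round(4),inr(q).mean(0))
q=ray("top",np.array([[310,512],[448,523]])/6+[270,200]-.4,.06);print("stop",inr(q))
# purple
q=ray("wrist",[[222,285],[277,248],[305,300]],.05,s);print("purple",q.round(3))
```

```text
new [[0.4251 0.3414 0.05  ]
 [0.428  0.4034 0.05  ]
 [0.5133 0.3996 0.05  ]
 [0.5108 0.3374 0.05  ]] [0.4693 0.3704 0.05  ] [np.float64(0.062), np.float64(0.0622), np.float64(0.0858), np.float64(0.0854)] -0.046221544089668734 -0.044795132413564684
old [[-0.0702  0.0305]
 [-0.0699 -0.0304]
 [-0.1533 -0.0316]
 [-0.1543  0.0312]] [-1.11925684e-01 -8.38843962e-05]
stop [[-0.16378429  0.03449677]
 [-0.16437582 -0.03317895]]
purple [[0.562 0.253 0.05 ]
 [0.524 0.312 0.05 ]
 [0.581 0.336 0.05 ]]
```

Run:
```python
from h import *
delta([.465,.369,.12],goalR(0,-.0455))
```

```text
rot units [ 0.014 -0.011  0.008] rows 0.12166609666463503
shift now-frame units [ 3.25  0.52 -0.04]  goal-frame units [ 3.25  0.5  -0.07] pos [0.4662 0.3565 0.2013] f [-0.53 -0.19 -0.06] 0.0871 t 20.08
```

Emit:
arm_command(
  targets=[0.014, -0.01, 0.008, 0.5, 0.2, 0, 1, 0, 0, 0, 0.8, 0.2, 0, 1, 0, 0, 0, 0.8, 0.12, -0.05, 1, 0, 0, 0, 0.8, 0, 0, 1, 0, 0, 0, 0.4, 0, 0, 1, 0, 0, 0, 0, 0, 0, 1],
)

```text
time: 20.58
ee_pos: [0.4675, 0.3629, 0.1189]
eef_rot: [0.019, 0.706, -0.019, 0.708]
ft_force: [0.3, -0.4, -0.7]
width: 0.0867
```

Run:
```python
from h import *
delta([.465,.369,.034],goalR(0,-.0455))
```

```text
rot units [-0.011  0.004  0.001] rows 0.07500779143183918
shift now-frame units [ 3.4   0.24 -0.13]  goal-frame units [ 3.4   0.24 -0.11] pos [0.4675 0.3629 0.1189] f [ 0.31 -0.41 -0.68] 0.0867 t 20.58
```

Emit:
arm_command(
  targets=[-0.01, 0, 0, 0.5, 0.2, -0.1, 1, 0, 0, 0, 0.5, 0.1, -0.05, 1, 0, 0, 0, 0.6, 0, 0, 1, 0, 0, 0, 0.6, 0, 0, 1, 0, 0, 0, 0.5, 0, 0, 1, 0, 0, 0, 0.4, 0, 0, 1, 0, 0, 0, 0.25, 0, 0, 1, 0, 0, 0, 0, 0, 0, 1],
)

```text
time: 21.25
ee_pos: [0.466, 0.372, 0.0326]
eef_rot: [0.018, 0.704, -0.016, 0.71]
ft_force: [0.2, -0.4, 0.5]
width: 0.087
```

Run:
```python
from h import *
delta([.465,.369,.034],goalR(0,-.0455))
im=camera("wrist");cv2.imwrite("pics/w10.png",im[:,:,::-1])
```

```text
rot units [-0.002  0.01  -0.004] rows 0.06804436048705627
shift now-frame units [-0.06 -0.12 -0.03]  goal-frame units [-0.05 -0.12 -0.04] pos [0.466  0.372  0.0326] f [ 0.22 -0.36  0.46] 0.087 t 21.25
```

View pics/w10.png

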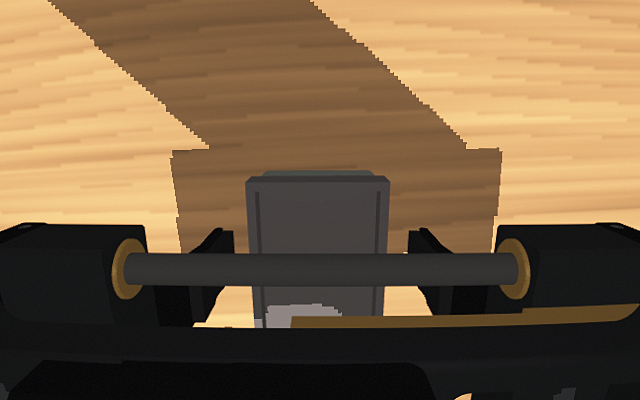

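The fingers at columns 233 and 409 straddle the box (246-389). Closing.

Emit:
arm_command(
  targets=[0, 0.01, 0, -0.04, -0.05, 0, 0.6, 0, 0, 0, 0, 0, 0, 0.4, 0, 0, 0, 0, 0, 0, 0.4, 0, 0, 0, 0, 0, 0, 0.4, 0, 0, 0, 0, 0, 0, 0.4, 0, 0, 0, 0, 0, 0, 0.4],
  newtons=25,
)

```text
time: 21.8
ee_pos: [0.4677, 0.3718, 0.0374]
eef_rot: [0.019, 0.706, -0.015, 0.708]
ft_force: [-0.1, 0.1, -3.7]
width: 0.0615
```

Emit:
arm_command(
  targets=[0, 0, 0, 0, 0, 0, 0.4, 0, 0, 0, -0.2, 0, 0, 0.4, 0, 0, 0, -0.4, 0, 0, 0.4, 0, 0, 0, -0.5, 0, 0, 0.4],
)

```text
time: 22.13
ee_pos: [0.4654, 0.3698, 0.0631]
eef_rot: [0.017, 0.708, -0.016, 0.706]
ft_force: [0.3, 0.3, -2.7]
width: 0.0618
```

Run:
```python
from h import *
s=read_state();print(s['ft_force'],s['width'])
im=camera("wrist");cv2.imwrite("pics/w11.png",im[:,:,::-1])
# target: box centre rack x
for z in(.17,.0535): delta(w(RACK,[[-.024,0,z]])[0],goalR(0,RACK[2]))
```

```text
[ 0.25357082  0.26558633 -2.69003741] 0.06182572831972737
rot units [ 0.037  0.001 -0.005] rows 0.23250019578787848
shift now-frame units [ -4.21 -16.56   3.29]  goal-frame units [ -4.14 -16.48   3.76] pos [0.4667 0.3709 0.0664] f [ 0.41  1.13 -1.25] 0.0616 t 22.18
rot units [ 0.037  0.001 -0.005] rows 0.23250019578787848
shift now-frame units [  0.45 -16.58   3.28]  goal-frame units [  0.52 -16.48   3.76] pos [0.4667 0.3709 0.0664] f [ 0.41  1.13 -1.25] 0.0616 t 22.18
```

View pics/w11.png

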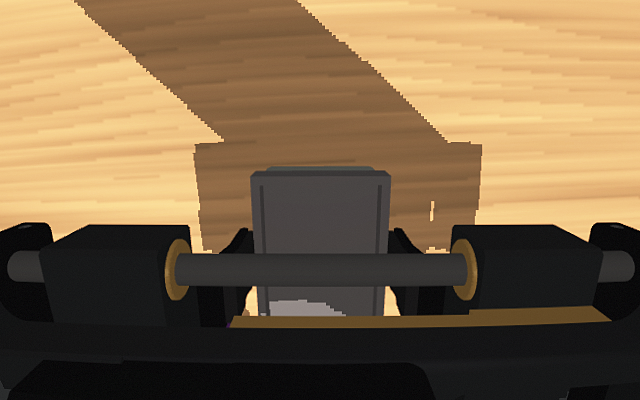

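```bash
cat >> h.py <<'E'
def toolray(uv,tx):
    c=calibration("wrist");T=c["tool_from_camera"]
    p=cv2.undistortPoints(np.float64(uv).reshape(-1,1,2),c["camera_matrix"],c["D"])[:,0]
    d=np.c_[p,np.ones(len(p))]@T[:3,:3].T;C=T[:3,3]
    return C+d*((tx-C[0])/d[:,0])[:,None]
E
python3 - <<'E'
from h import *
for tx in(-.010,-.0126,-.016): print(tx,toolray([[251,174],[390,174]],tx).round(4))
E
```

```text
-0.01 [[-0.01   -0.0314 -0.0405]
 [-0.01    0.0306 -0.0405]]
-0.0126 [[-0.0126 -0.0309 -0.041 ]
 [-0.0126  0.0301 -0.041 ]]
-0.016 [[-0.016  -0.0302 -0.0416]
 [-0.016   0.0294 -0.0416]]
```

Box held at width 61.7 mm, centre about 2 mm ahead of the TCP. Lift above bin height, then cross over.

Emit:
arm_command(
  targets=[0, 0, 0, -0.8, 0, 0, 0.4, 0, 0, 0, -0.9, 0, 0, 0.4, 0.01, 0, 0, -0.9, 0, 0, 0.4, 0.01, 0, 0, -0.8, -0.3, 0, 0.4, 0.01, 0, 0, -0.5, -0.8, 0.1, 0.4, 0, 0, 0, 0, -0.8, 0.15, 0.4, 0, 0, 0, 0, -0.8, 0.15, 0.4, 0, 0, 0, 0, -0.8, 0.15, 0.4, 0, 0, 0, 0, -0.8, 0.15, 0.4, 0, 0, 0, 0, -0.8, 0.15, 0.4],
)

```text
time: 23.02
ee_pos: [0.4784, 0.2445, 0.1783]
eef_rot: [0.027, 0.703, -0.017, 0.71]
ft_force: [-0.4, -0.7, -4.1]
width: 0.0618
```

Run:
```python
from h import *
delta(w(RACK,[[-.021,0,.17]])[0],goalR(0,RACK[2]))
```

```text
rot units [ 0.018  0.011 -0.019] rows 0.17871586292651148
shift now-frame units [  0.19 -11.52   2.86]  goal-frame units [  0.33 -11.47   3.03] pos [0.4784 0.2445 0.1783] f [-0.42 -0.7  -4.1 ] 0.0618 t 23.02
```

Emit:
arm_command(
  targets=[0.01, 0.01, -0.01, 0, -0.9, 0.2, 0.4, 0.01, 0, -0.01, 0, -0.9, 0.2, 0.4, 0, 0, 0, 0, -0.9, 0.2, 0.4, 0, 0, 0, 0, -0.9, 0.2, 0.4, 0, 0, 0, 0, -0.9, 0.2, 0.4, 0, 0, 0, 0, -0.9, 0.2, 0.4, 0, 0, 0, 0, -0.9, 0.2, 0.4, 0, 0, 0, 0, -0.9, 0.2, 0.4, 0, 0, 0, 0, -0.9, 0.2, 0.4, 0, 0, 0, 0, -0.9, 0.2, 0.4],
)

```text
time: 23.85
ee_pos: [0.5122, 0.007, 0.1875]
eef_rot: [0.028, 0.702, -0.025, 0.711]
ft_force: [0.5, -1.3, -3.9]
width: 0.0619
```

Run:
```python
from h import *
delta(w(RACK,[[-.021,0,.17]])[0],goalR(0,RACK[2]))
```

```text
rot units [ 0.001  0.015 -0.006] rows 0.09859890743374891
shift now-frame units [ 0.7  -2.11  0.95]  goal-frame units [ 0.7  -2.1   0.96] pos [0.5122 0.007  0.1875] f [ 0.51 -1.29 -3.85] 0.0619 t 23.85
```

Emit:
arm_command(
  targets=[0, 0.015, -0.006, 0.2, -0.6, 0.3, 0.4, 0, 0, 0, 0.2, -0.5, 0.3, 0.4, 0, 0, 0, 0.1, -0.4, 0.2, 0.4, 0, 0, 0, 0.1, -0.2, 0.1, 0.4, 0, 0, 0, 0, 0, 0, 0.4],
)

```text
time: 24.27
ee_pos: [0.5328, -0.0453, 0.1764]
eef_rot: [0.029, 0.705, -0.029, 0.708]
ft_force: [0.5, -0.6, -3.4]
width: 0.0618
```

Run:
```python
from h import *
delta(w(RACK,[[-.021,0,.17]])[0],goalR(0,RACK[2]))
s=read_state();im=camera("wrist");cv2.imwrite("pics/w12.png",im[:,:,::-1])
im=camera("scene");cv2.imwrite("pics/sc12.png",im[:,:,::-1])
```

```text
rot units [-0.007  0.006  0.001] rows 0.06197857086615969
shift now-frame units [ 0.25 -0.08 -0.03]  goal-frame units [ 0.25 -0.08 -0.02] pos [ 0.5328 -0.0453  0.1764] f [ 0.47 -0.6  -3.42] 0.0618 t 24.27
```

View pics/w12.png

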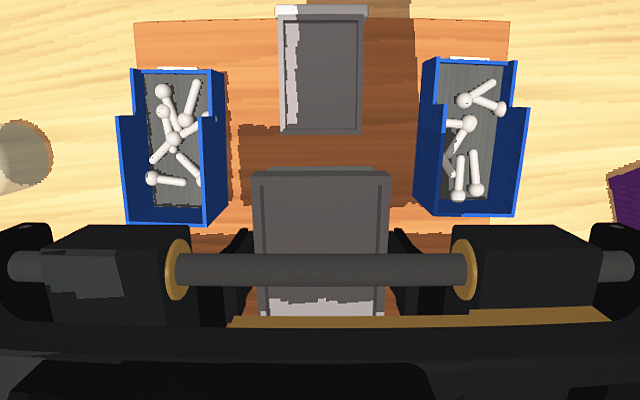

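View pics/sc12.png

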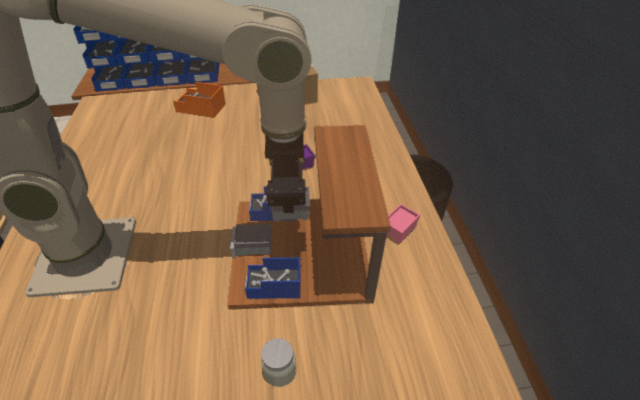

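The wrist view shows the old box ahead, back corners at (279,128) and (361,134), in line with the held box at (252-390, 172).

Run:
```python
from h import *
s=read_state()
def inr(p):
    c,sn=np.cos(RACK[2]),np.sin(RACK[2]);d=p[:,:2]-RACK[:2]
    return np.c_[c*d[:,0]+sn*d[:,1],-sn*d[:,0]+c*d[:,1]]
im=cv2.imread("pics/w12.png");cv2.imwrite("pics/w12c.png",cv2.resize(im[0:190,230:410],None,fx=3.1,fy=3.1,interpolation=cv2.INTER_CUBIC))
q=ray("wrist",[[279,130],[361,133.5],[367,15],[277,17]],.07,s);print(inr(q).round(4))
print("tcp",inr(s['ee_pos'][None]))
A=Ro.from_quat(s['eef_rot']).as_matrix()
f=s['ee_pos']+toolray([[252,174],[390,174]],-.0126)@A.T;print("held front",inr(f),f[:,2])
```

```text
[[-0.074  -0.0284]
 [-0.0711  0.0342]
 [-0.1555  0.037 ]
 [-0.1544 -0.0275]]
tcp [[-0.02060113  0.00354549]]
held front [[-0.06178179 -0.02672172]
 [-0.06149925  0.0337692 ]] [0.18909673 0.18908887]
```

View pics/w12c.png

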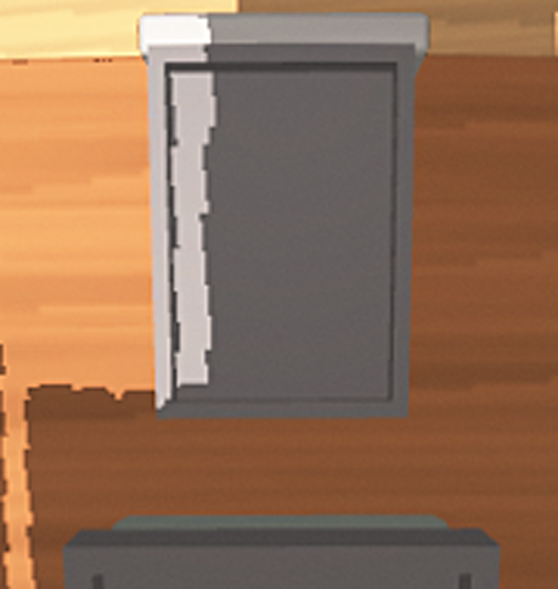

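Emit:
arm_command(
  targets=[-0.005, 0.005, 0, 0.4, -0.03, -0.03, 0.4, 0, 0, 0, 0.6, 0, -0.03, 0.4, 0, 0, 0, 0.6, 0, 0, 0.4, 0, 0, 0, 0.6, 0, 0, 0.4, 0, 0, 0, 0.5, 0, 0, 0.4, 0, 0, 0, 0.4, 0, 0, 0.4, 0, 0, 0, 0.2, 0, 0, 0.4, 0, 0, 0, 0, 0, 0, 0.4],
)

```text
time: 25.03
ee_pos: [0.5301, -0.0354, 0.089]
eef_rot: [0.024, 0.706, -0.021, 0.707]
ft_force: [-0.3, -0.5, -3.9]
width: 0.0618
```

Run:
```python
from h import *
s=read_state();delta(w(RACK,[[-.022,.002,.058]])[0],goalR(0,RACK[2]))
im=camera("wrist");cv2.imwrite("pics/w13.png",im[:,:,::-1])
```

```text
rot units [ 0.016  0.002 -0.004] rows 0.10785499807403472
shift now-frame units [ 1.24 -0.39  0.07]  goal-frame units [ 1.24 -0.39  0.07] pos [ 0.5301 -0.0354  0.089 ] f [-0.32 -0.51 -3.94] 0.0618 t 25.03
```

View pics/w13.png

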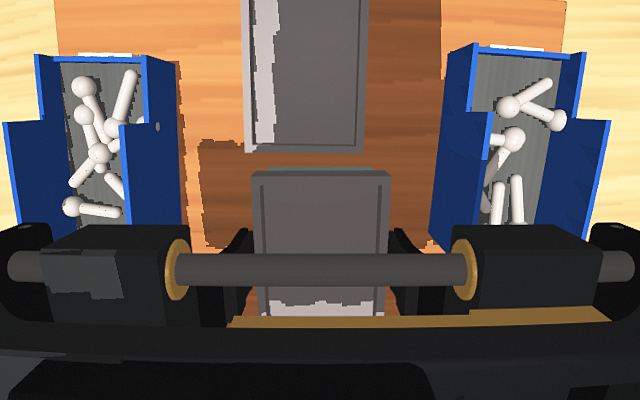

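It drifted about 10 mm left during the descent. I'll correct before lowering further.

Emit:
arm_command(
  targets=[0.016, 0, -0.004, 0.1, -0.3, 0.03, 0.4, 0, 0, 0, 0.1, -0.2, 0.02, 0.4, 0, 0, 0, 0.1, -0.05, 0, 0.4],
)

```text
time: 25.33
ee_pos: [0.5322, -0.0498, 0.0836]
eef_rot: [0.027, 0.705, -0.027, 0.709]
ft_force: [0.3, -0.6, -4.4]
width: 0.0619
```

Run:
```python
from h import *
s=read_state();delta(w(RACK,[[-.022,.002,.058]])[0],goalR(0,RACK[2]))
im=camera("wrist");cv2.imwrite("pics/w14.png",im[:,:,::-1])
A=Ro.from_quat(s['eef_rot']).as_matrix()
print(proj("wrist",w([RACK[0],RACK[1],RACK[2]],[[-.069,.031,.07],[-.069,-.031,.07]]),s))
```

```text
rot units [ 0.     0.007 -0.001] rows 0.04360454268030283
shift now-frame units [ 1.03  0.18 -0.06]  goal-frame units [ 1.03  0.18 -0.06] pos [ 0.5322 -0.0498  0.0836] f [ 0.33 -0.57 -4.43] 0.0619 t 25.33
[[387.676263   150.41465424]
 [265.16246181 150.41056853]]
```

View pics/w14.png

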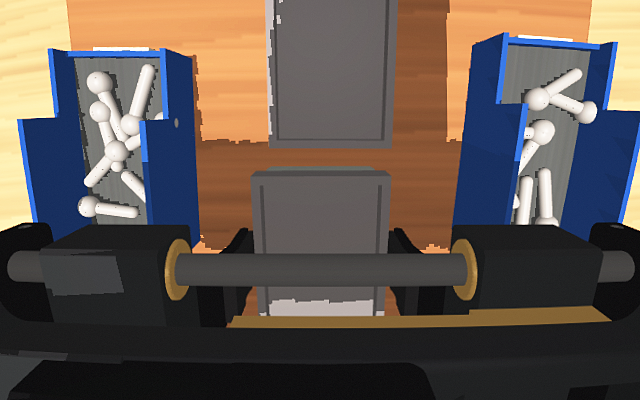

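Emit:
arm_command(
  targets=[0, 0.006, 0, 0.2, 0.1, -0.03, 0.4, 0, 0, 0, 0.25, 0.06, 0, 0.4, 0, 0, 0, 0.25, 0, 0, 0.4],
)

```text
time: 25.63
ee_pos: [0.5328, -0.0462, 0.066]
eef_rot: [0.028, 0.706, -0.027, 0.708]
ft_force: [-0.8, -0.3, -4.0]
width: 0.0616
```

Run:
```python
from h import *
delta(w(RACK,[[-.022,.002,.058]])[0],goalR(0,RACK[2]))
```

```text
rot units [-0.002  0.004 -0.001] rows 0.0271659625868023
shift now-frame units [ 0.32  0.04 -0.07]  goal-frame units [ 0.32  0.04 -0.06] pos [ 0.5328 -0.0462  0.066 ] f [-0.77 -0.29 -3.95] 0.0616 t 25.63
```

Emit:
arm_command(
  targets=[0, 0.004, 0, 0.1, 0.02, -0.05, 0.4, 0, 0, 0, 0.08, 0, -0.02, 0.4],
)

```text
time: 25.8
ee_pos: [0.5303, -0.045, 0.0596]
eef_rot: [0.028, 0.707, -0.027, 0.706]
ft_force: [-0.2, -0.2, -4.3]
width: 0.0622
```

Emit:
arm_command(
  targets=[0, 0, 0, 0.05, 0, 0, 0.4, 0, 0, 0, 0.04, 0, 0, 0.4],
)

```text
time: 25.97
ee_pos: [0.53, -0.0448, 0.0572]
eef_rot: [0.027, 0.708, -0.027, 0.706]
ft_force: [-5.8, -1.5, 13.7]
width: 0.0619
```

Emit:
arm_command(
  targets=[0, 0, 0, 0.04, 0, 0, 0.4],
)

```text
time: 26.05
ee_pos: [0.5305, -0.0448, 0.0573]
eef_rot: [0.027, 0.707, -0.027, 0.706]
ft_force: [-5.3, -0.3, 11.2]
width: 0.0614
```

The deck is felt (about 18 N). Quick look before releasing.

Run:
```python
from h import *
s=read_state();delta(w(RACK,[[-.022,.002,.058]])[0],goalR(0,RACK[2]))
im=camera("wrist");cv2.imwrite("pics/w15.png",im[:,:,::-1])
im=camera("scene");cv2.imwrite("pics/sc13.png",cv2.resize(im[150:320,210:410,::-1],None,fx=3.5,fy=3.5,interpolation=cv2.INTER_CUBIC))
```

```text
rot units [-0.001 -0.003 -0.001] rows 0.01990056055282901
shift now-frame units [-0.03 -0.01  0.03]  goal-frame units [-0.03 -0.01  0.03] pos [ 0.5305 -0.0448  0.0573] f [-5.27 -0.32 11.18] 0.0614 t 26.05
```

View pics/w15.png

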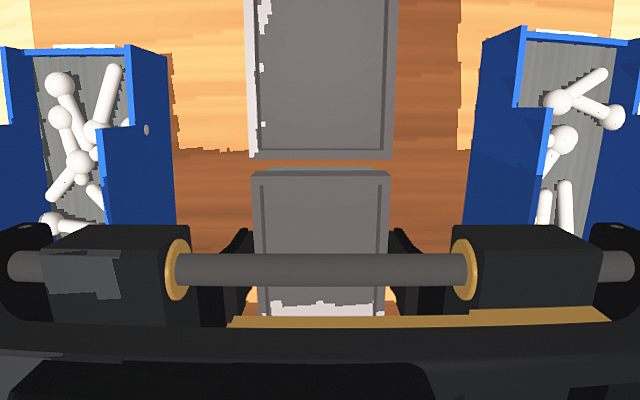

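View pics/sc13.png

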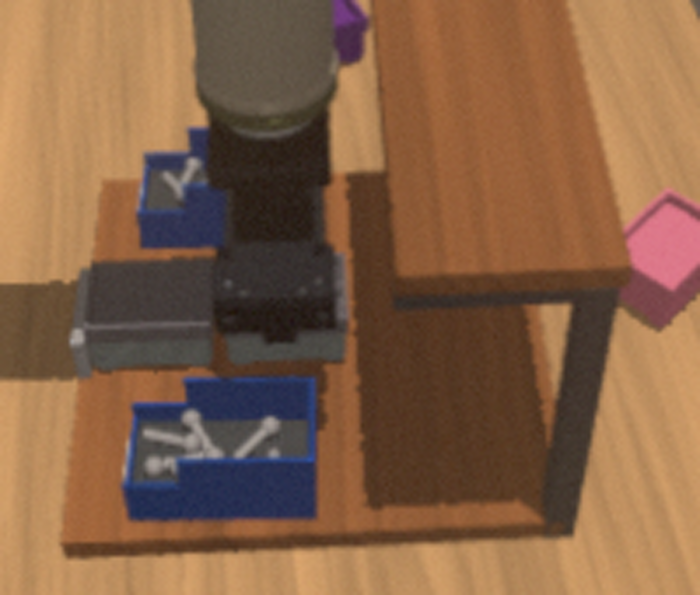

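Aligned: old back corners (250,158) and (394,158), new front corners (251,171) and (391,171), small gap. Release and retreat upward.

Emit:
arm_command(
  targets=[0, 0, 0, -0.03, 0, 0.02, 0.4, 0, 0, 0, -0.02, 0, 0, 0.8, 0, 0, 0, 0, 0, 0, 0.95, 0, 0, 0, 0, 0, 0, 0.95, 0, 0, 0, 0, 0, 0, 0.95, 0, 0, 0, 0, 0, 0, 0.95],
)

```text
time: 26.65
ee_pos: [0.5335, -0.0448, 0.0608]
eef_rot: [0.028, 0.705, -0.027, 0.708]
ft_force: [0.6, 0.2, -0.2]
width: 0.081
```

Run:
```python
from h import *
delta(w(RACK,[[-.022,.002,.058]])[0],goalR(0,RACK[2]))
im=camera("wrist");cv2.imwrite("pics/w16.png",im[:,:,::-1])
```

```text
rot units [-0.001  0.004 -0.002] rows 0.02943941041461548
shift now-frame units [ 0.11 -0.02 -0.09]  goal-frame units [ 0.11 -0.02 -0.09] pos [ 0.5335 -0.0448  0.0608] f [ 0.62  0.25 -0.2 ] 0.081 t 26.65
```

View pics/w16.png

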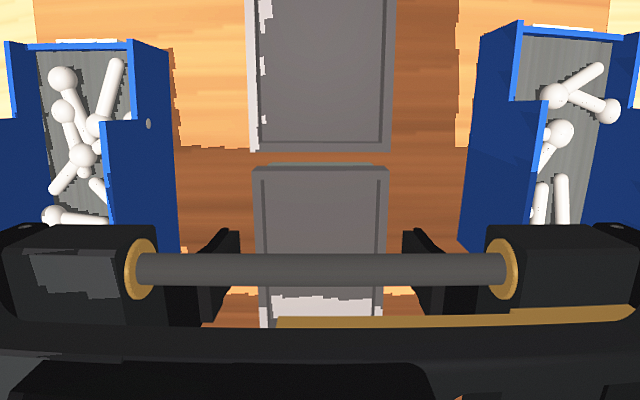

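Emit:
arm_command(
  targets=[0, 0, 0, -0.4, 0, -0.02, 0.95, 0, 0, 0, -0.6, 0, -0.04, 0.95, 0, 0, 0, -0.8, 0, -0.05, 0.95, 0, 0, 0, -0.8, 0, -0.1, 0.95, 0, 0, 0, -0.8, 0, -0.3, 0.95, 0, 0, 0, -0.6, 0, -0.6, 0.95, 0, 0, 0, -0.4, 0, -0.8, 0.95, 0, 0, 0, -0.2, 0.6, -0.8, 0.95, 0, 0, 0, 0, 0.9, -0.5, 0.95, 0, 0, 0, 0, 0.9, 0, 0.95, 0, 0, 0, 0, 0.9, 0, 0.95, 0, 0, 0, 0, 0.9, 0, 0.95],
)

```text
time: 27.7
ee_pos: [0.4578, 0.0638, 0.1903]
eef_rot: [0.031, 0.703, -0.031, 0.71]
ft_force: [0.4, -0.9, 1.2]
width: 0.0829
```

Emit:
arm_command(
  targets=[0, 0, 0, 0, 0.9, 0, 0.95, 0, 0, 0, 0, 0.9, 0, 0.95, 0, 0, 0, 0, 0.9, 0, 0.95, 0, 0, 0, 0, 0.5, 0, 0.95, 0, 0, 0, 0, 0, 0, 0.95],
)

```text
time: 28.12
ee_pos: [0.4641, 0.1519, 0.1952]
eef_rot: [0.03, 0.701, -0.028, 0.712]
ft_force: [-0.2, 0.4, 0.8]
width: 0.0827
```

Run:
```python
from h import *
s=read_state();print(s['ee_pos'],s['ft_force'],s['time'])
im=camera("top");cv2.imwrite("pics/t5c.png",cv2.resize(im[200:300,270:400,::-1],None,fx=6,fy=6,interpolation=cv2.INTER_CUBIC))
im=camera("scene");cv2.imwrite("pics/sc14.png",cv2.resize(im[150:320,210:410,::-1],None,fx=3.5,fy=3.5,interpolation=cv2.INTER_CUBIC))
```

```text
[0.46411166 0.1519455  0.19522942] [-0.15901656  0.37733044  0.79731137] 28.1167
```

View pics/t5c.png

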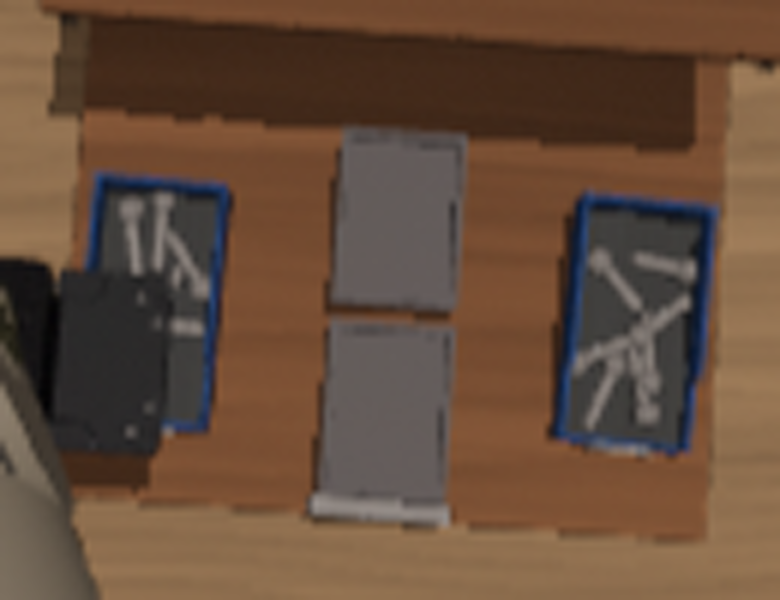

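View pics/sc14.png

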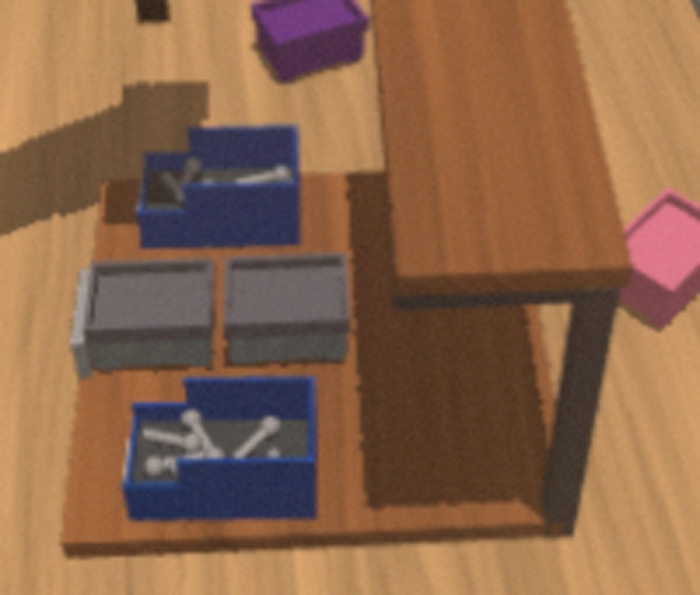

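Both boxes stand flat and in line with a small gap. One numeric check before handing in.

Run:
```python
from h import *
def inr(p):
    c,sn=np.cos(RACK[2]),np.sin(RACK[2]);d=p[:,:2]-RACK[:2]
    return np.c_[c*d[:,0]+sn*d[:,1],-sn*d[:,0]+c*d[:,1]]
k=lambda a:inr(ray("top",np.array(a)/6+[270,200]-.4,.07))
o=k([[331,320],[455,328],[447,500],[318,493]]);n=k([[344,126],[467,133],[456,309],[331,303]])
for q in(o,n):print(q.round(4).tolist(),q.mean(0),"yaw",np.arctan2(*((q[0]-q[3])[::-1])),np.arctan2(*((q[1]-q[2])[::-1])))
print(n.mean(0)-o.mean(0))
```

```text
[[-0.0702, 0.0305], [-0.0699, -0.0304], [-0.1533, -0.0316], [-0.1543, 0.0312]] [-1.11925684e-01 -8.38843962e-05] yaw -0.007668806441058659 0.014563056327843155
[[0.0259, 0.0306], [0.0265, -0.0305], [-0.0606, -0.0303], [-0.0619, 0.0311]] [-0.01753378  0.00021787] yaw -0.005915289758990317 -0.001430168449564504
[0.0943919  0.00030175]
```

Centre spacing is 94 mm (gap about 8 mm), sideways offset 0.3 mm, and both yaws are under 0.02 rad. All in tolerance, so I'll hand in.

```bash
python3 -c "
from bench import *
print(close_job())"
```

```text
the job is handed in; nothing more can be done
None
```

The shelf row is restocked and I handed the job in at about 28 s. The older box stands against the front stop, with the new box close behind it. The hand-in reported no verdict.

**How it went:** I drew the older box forward by its lid's front rim with the fingers tilted. It then bore on the stop for more than 0.3 s with about 8 N on the tool, 11 N at most in my readings. I gripped the new box across its width, carried it over the left bin and set it down with about 18 N on the deck.

**Last checks, from the top camera:**

| Check | Measured | Allowed |
|---|---|---|
| Older box, rack x | -0.112 m | below -0.108 m |
| Older box, off the row line | about 0 mm | 20 mm |
| Box centre spacing | 94 mm (gap about 8 mm) | 84–101 mm |
| New box sideways from older box | 0.3 mm | 15 mm |
| Turn of either box from the rack | under 0.02 rad | 0.12 rad |

The scene view shows both boxes flat and the arm clear of everything. The bins look unmoved in the pictures. I did not measure the bins or check the jar in the last pictures, but the arm never went near the jar.

**What disagreed or failed:**
- **Fingertip length:** the fingertips sit only about 3 mm ahead of the TCP by touch and picture, not the stated 22 mm. Because of this, my first three pulls slipped over the rim. Only the second moved the box, by about 13 mm, and it stayed flat.
- **Joint limits:** at the end of the second pull, two joints came close to their range limits, with one brief reading of 17 N. I backed off and continued with less tilt.

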